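# Ready the draining stand

### The job

Make the draining stand ready: first slide the drip tray along the stand's guide wall into the bay under it until it is fully home, then lay the stop bar on the table, flush against the tray's front edge and roughly centred on it, so the tray cannot creep out. Finally stand the screw-capped bottle upright in the round collar on top of the stand, never tipping it over. Leave the trigger sprayer, the jug and the carton alone.

Things in the scene. Friction and masses are not known exactly. Their poses are not given: they have to be found in the camera images.
- stand: Low aluminium draining stand, fixed, 116 deep (x) x 138 wide (y) x 50 high, slotted top; front is its -x face. Origin: centre of its underside, on the table. The left (+y) bay wall runs on in front as a guide wall from x = -58 to -98, 22 high, 12 thick, inner face at y = +57. A 22 high lip at the right flares from y = -57 at x = -56 to y = -66 at x = -71.
- stand_mouth (a point): Middle of the bay's mouth at table height, in the stand's front face (58 mm to -x of its origin; axes as the stand's). The bay is 114 wide, 26 high from the table, 100 deep to its closed back, without a floor: the tray slides on the table. With the tray home its centre is 25 mm to +x of this point and 50 mm of it stays outside.
- collar_floor (a point): Centre of the round collar on the stand's top, at the height of the top (50 mm above the table), straight above the stand's origin. The collar is a ring of inner radius 37, outer radius 42, 12 high; the bottle stands inside it on the stand's top. Axes as the stand's.
- tray_center (a point): White plastic drip tray, loose, about 0.25 kg: flat open tray 150 long (x) x 110 wide (y) x 18 high, floor 4 thick, lying on the table. This point is its centre, 9 mm above its underside. The grip tab is near the -x end, the front, which stays outside the bay; the +x end goes into the bay. The front edge is the straight 110 wide face at x = -75.
- tray_tab (a point): Grip point on the tray's upright tab, 45 mm above the tray's underside and 50 mm to -x of the tray's centre. The tab is 30 long (x), 14 thick (y), and rises from the tray floor to 65 above the underside; pinch it across y from above. Axes as the tray's.
- bar_center (a point): Dark steel stop bar, loose, about 0.4 kg: straight base 25 deep (x) x 140 long (y) x 20 high, with an upright grip post in the middle, 25 (x) x 14 (y), rising to 60 above the underside. The point is the centre, 30 mm above the underside. Pinch the post across y (along the bar) from above, so no finger stands between bar and tray. Either long 140 face may lie against the tray.
- bottle_center (a point): Plain white screw-capped bottle, loose, about 0.25 kg, standing upright: 171 high, round body radius 33 up to 105 high, then tapering; screw cap radius 17 between 137 and 171 above the underside. The point is on its axis, 85.5 mm above the underside.
- sprayer: Bystander: white bottle of radius 33 with a red trigger head, 193 high. Origin: centre of its underside.
- jug: Bystander: white jug 90 x 120 x 120 with a handle on top, 150 high in all. Origin: centre of its underside.
- carton: Bystander: open cardboard carton 140 x 180 x 120 holding bottles, fixed. Origin: centre of its underside.
Mind the look-alikes: they are no part of the job. Leave any green or turquoise look-alike of the part that bears tray_center alone.

How it is judged:
By the outcome, as a careful person would: the job done as asked, in the order asked, and still so for the second after the job is handed in, with the robot touching nothing.
It also fails if it takes over 72 s, if anything falls off the work surface, if the arm or the gripper's body presses on something with over 40 N, if the wrist force passes 120 N, or if a joint passes its speed limit or range.

### The arm

A 7-joint arm with a two-finger parallel gripper is mounted at the origin on the work surface. World frame = base frame: x ahead of the robot, y to its left, z up, the work surface at z = 0. Lengths are in m, angles in rad, forces in N, time in s.
With the tool pointing down it reaches from about 0.425 to 1.025 m from the base axis. Payload 9.4 kg.
Tool frame: the origin (TCP) lies midway between the tips of the shut fingers; the grasp point (between the pads) lies 19 mm behind it; z points along the fingers, y is the direction in which the jaws open and shut (so a half turn about z gives the same grasp; the last joint's range is limited). The gripper opens to 85 mm and grips with 20 to 120 N. Pads are 22 mm wide; open, the fingers measure 114 mm over their backs; the gripper's body (76 mm by 85 mm) begins 54 mm behind the grasp point. The pads swing forward as they close: fully open they stand 13 mm farther back than shut.
Start: joints at [1.188, 0.599, -0.003, 1.599, 0.002, 0.943, -0.08], TCP at [0.218, -0.691, 0.231] pointing down, gripper open.
Joint ranges: [-2.57, 2.57], [-0.35, 1.97], [-1.29, 1.29], [0.11, 2.56], [-1.05, 4.19], [0.11, 1.86], [-2.63, 2.63]. Speed limits (rad/s): [2.22, 2.22, 3.01, 3.01, 3.14, 3.14, 3.14].

### API

Orientations are given as a unit quaternion [w, x, y, z].
In Python, from cell import robot, camera, camera_info, ticket gives the robot as it stands. The module is installed in compiled form; this text tells all that it offers.
- The arm moves only by the tool drive_tool, never from a script. Its argument "targets" is a list of rows, each an object with "travel": the shift along the tool's x, y, z in units of 50 mm (1.0 is 50 mm), a list of three; "dr": the turn, a rotation vector about the tool's x, y, z in units of 5 degrees (1.0 is 5 degrees), a list of three; "jaw": the finger opening in mm, from 0 to 85.4. A call has 1 to 8 rows; each row shifts and turns the commanded pose from where the row before left it, along the tool's axes as they then stand; what a row does not reach is not made up. A row lasts 1/8 s, in which the tool goes at most 62.5 mm and 10.7 degrees, less where a joint would pass 70% of its speed; a pose out of reach is approached as far as the arm can. A call is refused whole if a number of a shift passes 1 or a number of a turn 1, either way. A call with a gripper value outside its range is refused whole. The fingers move at their own pace and stop on an object; "newtons" is the grip in N (left out, the last holds). Time passes only in rows, so rows that do not move let the fingers close. It gives the time, the measured TCP pose, the force and the opening at its end, in the units of the state.
- robot.read_state(): the state, without advancing time (a new reading comes with each control period).
- camera(name): name is "side" or "top"; returns the picture (384x512x3 uint8, red, green, blue); there is no depth.
- camera_info(name): a dict with "fx", "fy", "cx", "cy" (pixels), "distortion" ([k1, k2, p1, p2, k3] as OpenCV has them; the pictures are not rectified), "xyz" and "orientation" of the camera in the world. Camera axes: x right, y up, looking along -z (the intrinsics and any distortion apply to the point x, -y, -z); pixel columns grow to the right and rows downward; lengths in m; the calibration is good to about 2 mm. A picture is of the moment at which its call begins. camera_info takes no time and is no camera call.
- ticket.sign_off(): hands the job in, once; it reports no verdict.
The state is a dict: "time_s": time; "joints": joint angles; "qvel": joint speeds; "effort": joint torques, N m; "eef_pos": TCP position; "ee_rot": TCP orientation; "contact_force": force on the tool from outside, world axes, zero at the start; "wrist_torque": the same for the moment, N m; "gripper_width": finger opening in m.
Only numpy, scipy, OpenCV 4.12 (cv2) and the standard library are available. Lean on these libraries where they do the work, as an engineer would, in place of code of your own. Each camera call takes 0.05 s, during which the arm holds its last target.

## Working session

There is one attempt and no reset: what is moved stays moved. The work goes in short steps, Python scripts to look and compute and a tool call to move; the robot and the scene stay as the last step left them, time stands still between calls to the robot, and variables do not carry over. Pictures are saved under pics/ and viewed, and the job is handed in when it is done.

Besides the shell and the picture viewer there is one more tool, called as name([rows], argument=value, ...), one row to a line, values as JSON. drive_tool: Moves the arm, as the interface text tells. Its arguments: {"type":"object","properties":{"targets":{"type":"array"},"newtons":{"type":"number"}},"required":["targets"]}

```bash
mkdir -p pics
python3 - <<'E'
from cell import robot,camera,camera_info
import cv2
for n in("top","side"):
    im=camera(n); cv2.imwrite(f"pics/{n}0.png",cv2.cvtColor(im,cv2.COLOR_RGB2BGR)); print(n,camera_info(n))
print(robot.read_state())
E
```

```text
top {'fx': 435.8317083486214, 'fy': 435.8317083486214, 'cx': 256.2554749278771, 'cy': 186.47653990698817, 'distortion': array([-0.01047697,  0.        ,  0.        ,  0.        ,  0.        ]), 'xyz': array([ 0.24910302, -0.03902038,  1.37141011]), 'orientation': array([-0.69996682, -0.06302845,  0.05697329,  0.7091036 ])}
side {'fx': 348.4287157578928, 'fy': 348.4287157578928, 'cx': 257.6696391405874, 'cy': 188.7205557325638, 'distortion': array([-0.06813271,  0.        ,  0.        ,  0.        ,  0.        ]), 'xyz': array([0.42328696, 0.74439553, 1.01655239]), 'orientation': array([-0.03980123, -0.01615519,  0.34402342,  0.93797802])}
{'time_s': 0.1, 'joints': array([ 1.18829883,  0.60006181, -0.00254675,  1.60006069,  0.0018134 ,
        0.94289233, -0.07983398]), 'qvel': array([-0.00088747, -0.00189287, -0.00075515, -0.00262913,  0.00061953,
       -0.00027964, -0.00116995]), 'effort': array([ 6.16654957e-03, -7.77990246e+01,  1.56955764e+00, -2.58623081e+01,
        1.24668446e-02,  5.54395228e-03,  4.30822899e-05]), 'eef_pos': array([ 0.21812211, -0.6909637 ,  0.23048735]), 'ee_rot': array([-6.87598898e-04,  9.88330811e-01,  1.52321055e-01, -1.77310799e-04]), 'contact_force': array([-0.15085188,  0.27367927,  0.70140872]), 'wrist_torque': array([-0.04980615,  0.01822267,  0.00248287]), 'gripper_width': 0.0854545564213218}
```

View pics/top0.png

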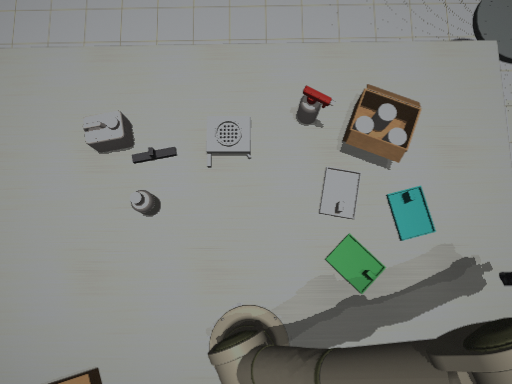

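View pics/side0.png

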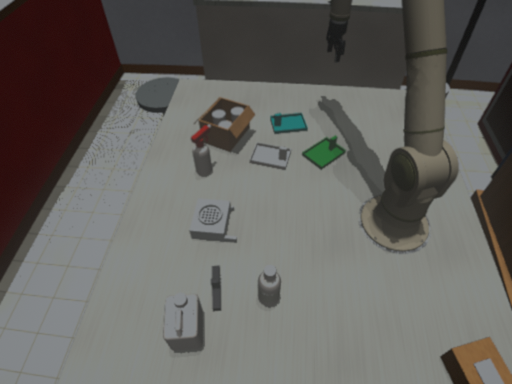

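The top view shows the stand at (229,136), the white tray at (340,193), with turquoise (410,213) and green (355,263) look-alikes. The bar is at (154,155), the capped bottle at (145,203), the sprayer with red head at (310,105), the jug at (105,130) and the carton at (383,123). The white tray is the only white one, so it fits the description. The bottle at (145,203) has a plain cap and no red trigger. I'll confirm both in enlarged crops.

```bash
cat > h.py <<'E'
import numpy as np,cv2
from scipy.spatial.transform import Rotation as R
from cell import robot,camera,camera_info
def info(n):
    c=camera_info(n);K=np.array([[c['fx'],0,c['cx']],[0,c['fy'],c['cy']],[0,0,1]])
    q=c['orientation'];M=R.from_quat([q[1],q[2],q[3],q[0]]).as_matrix()@np.diag([1,-1,-1])
    return K,c['distortion'],c['xyz'],M
def ray(n,uv):
    K,d,o,M=info(n)
    p=cv2.undistortPoints(np.array(uv,float).reshape(-1,1,2),K,d).reshape(-1,2)
    return o,np.c_[p,np.ones(len(p))]@M.T
def onz(n,uv,z):
    o,r=ray(n,uv); return (o+r*((z-o[2])/r[:,2])[:,None])
def proj(n,P):
    K,d,o,M=info(n); return cv2.projectPoints((np.array(P,float).reshape(-1,3)-o)@M,np.zeros(3),np.zeros(3),K,d)[0].reshape(-1,2)
def tri(uvt,uvs):
    o1,r1=ray("top",[uvt]);o2,r2=ray("side",[uvs]);r1=r1[0];r2=r2[0]
    s=np.linalg.lstsq(np.c_[r1,-r2],o2-o1,rcond=None)[0]
    a=o1+s[0]*r1;b=o2+s[1]*r2
    return (a+b)/2,np.linalg.norm(a-b)
def snap(n,name):
    im=cv2.cvtColor(camera(n),cv2.COLOR_RGB2BGR);cv2.imwrite(f"pics/{name}.png",im);return im
def crop(im,x,y,w,h,k,name):
    cv2.imwrite(f"pics/{name}.png",cv2.resize(im[y:y+h,x:x+w],None,fx=k,fy=k,interpolation=cv2.INTER_CUBIC))
E
python3 - <<'E'
from h import *
im=cv2.imread("pics/top0.png");crop(im,120,100,140,120,5,"c1");crop(im,290,80,140,120+20,4,"c2")
im=cv2.imread("pics/side0.png");crop(im,160,190,160,120,5,"c3");crop(im,180,100,160,90,5,"c4")
E
```

```text
(no output)
```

View pics/c1.png

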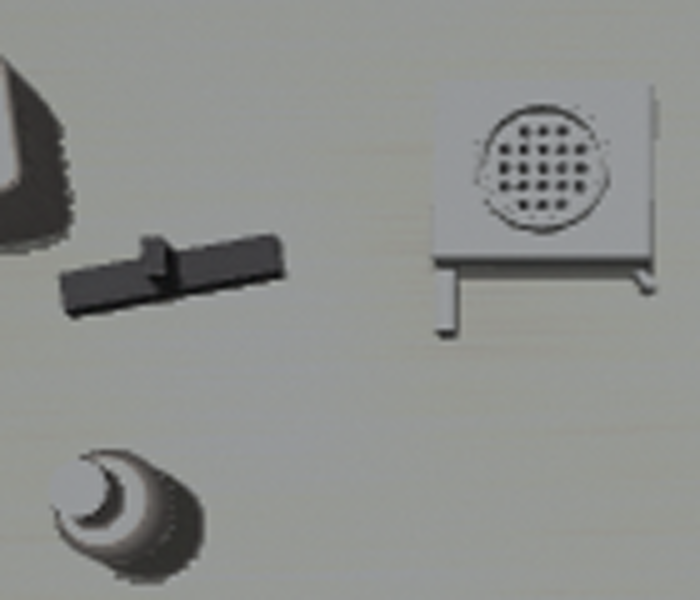

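View pics/c2.png

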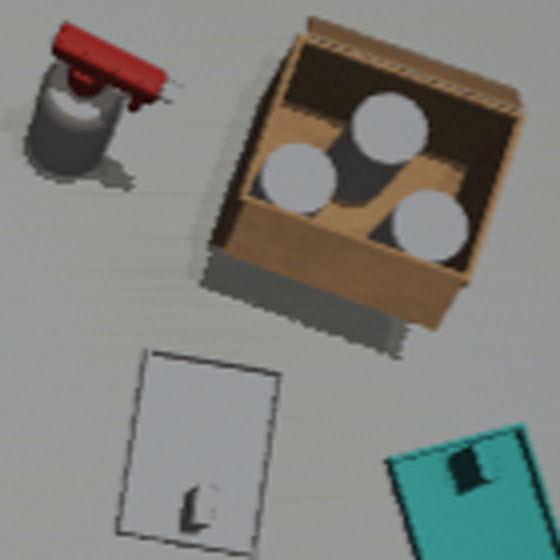

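View pics/c3.png

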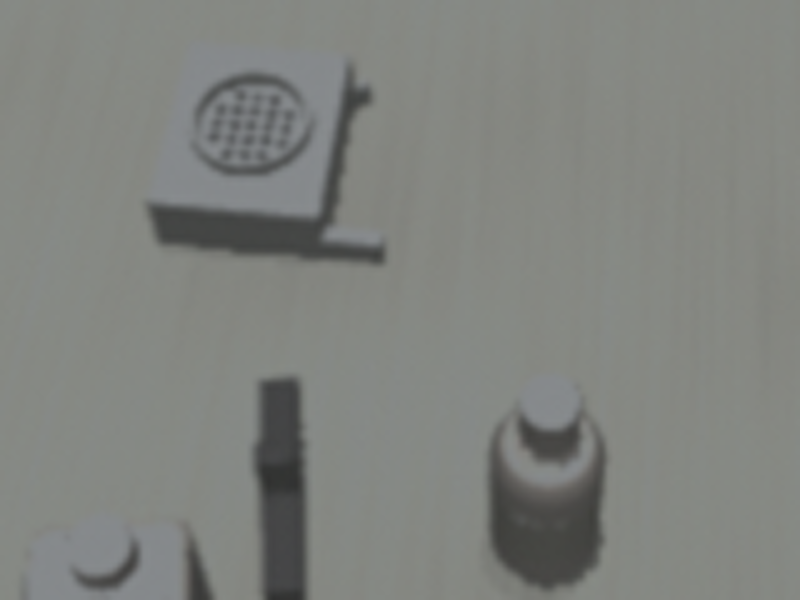

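View pics/c4.png

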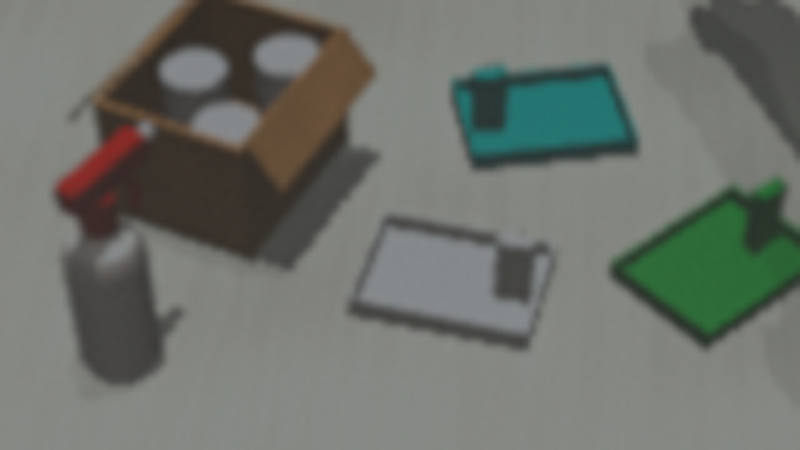

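Run:
```python
from h import *
np.set_printoptions(precision=4,suppress=True)
def u(p,x,y,k): return (np.array(p,float)+.5)/k-.5+np.array([x,y])
T=onz("top",u([(148,350),(281,373),(252,555),(118,533)],290,80,4),.018)[:,:2];print("tray",T,T.mean(0))
for a,b in((3,0),(2,1)): d=T[b]-T[a];print(np.hypot(*d),np.degrees(np.arctan2(d[1],d[0])))
for a,b in((1,0),(2,3)): d=T[b]-T[a];print(np.hypot(*d),np.degrees(np.arctan2(-d[0],d[1])))
S=onz("top",u([(433,85),(650,86),(654,260),(433,260)],120,100,5),.05);print("stand top",S,S.mean(0))
print("holes",onz("top",u([(543,168)],120,100,5),.05),"ring",onz("top",u([(543,168)],120,100,5),.06), "side holes",onz("side",u([(252,126)],160,190,5),.05))
B=onz("top",u([(60,277),(278,237),(285,272),(70,313)],120,100,5),.02);print("bar",B,B.mean(0))
for n,p in(("top",(154,244)),): print("post top",onz(n,u([p],120,100,5),.06))
print("cap",tri(u((80,487),120,100,5),u((551,400),160,190,5)), onz("top",u([(80,487)],120,100,5),.171),onz("side",u([(551,400)],160,190,5),.171))
s=robot.read_state();print(proj("top",s['eef_pos']),proj("side",s['eef_pos']))
im=cv2.imread("pics/side0.png");crop(im,160,220,160,120,5,"c5");crop(cv2.imread("pics/top0.png"),310,160,60,65,9,"c6")
crop(cv2.imread("pics/top0.png"),125,135,65,85,7,"c7")
```

```text
tray [[ 0.5406 -0.2527]
 [ 0.5205 -0.357 ]
 [ 0.3767 -0.327 ]
 [ 0.3953 -0.2236]] [ 0.4583 -0.2901]
0.1481795407073094 -11.314845974942347
0.14689219401252795 -11.792194136341513
0.10622296868607496 -10.884947615102933
0.10501697841324095 -10.174800109185867
stand top [[ 0.7027  0.1268  0.05  ]
 [ 0.6999 -0.0107  0.05  ]
 [ 0.5865 -0.0121  0.05  ]
 [ 0.5886  0.1259  0.05  ]] [0.6444 0.0575 0.05  ]
holes [[0.6471 0.0571 0.05  ]] ring [[0.6441 0.0564 0.06  ]] side holes [[0.6491 0.0586 0.05  ]]
bar [[0.5887 0.3685 0.02  ]
 [0.6129 0.2292 0.02  ]
 [0.5898 0.2243 0.02  ]
 [0.565  0.3612 0.02  ]] [0.5891 0.2958 0.02  ]
post top [[0.5988 0.2985 0.06  ]]
cap (array([0.4306, 0.3081, 0.1684]), np.float64(0.00042773240069480503)) [[0.43   0.3074 0.171 ]] [[0.4308 0.3094 0.171 ]]
[[514.5827 270.0328]] [[332.6828  59.1535]]
```

View pics/c5.png

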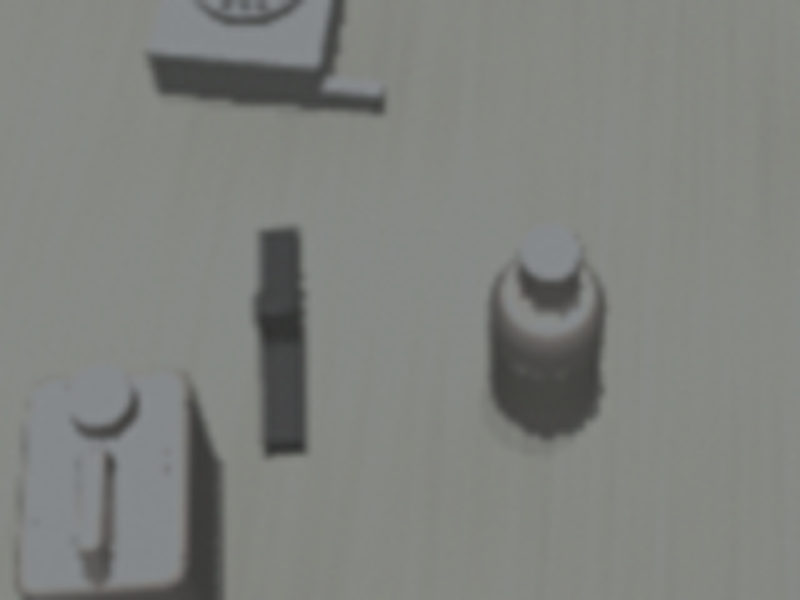

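View pics/c6.png

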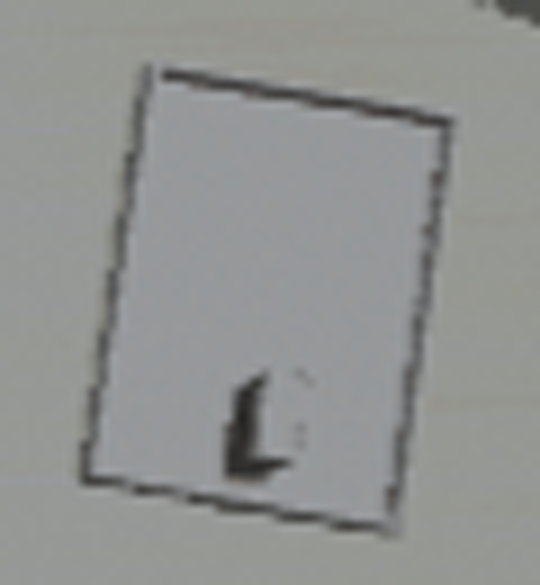

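View pics/c7.png

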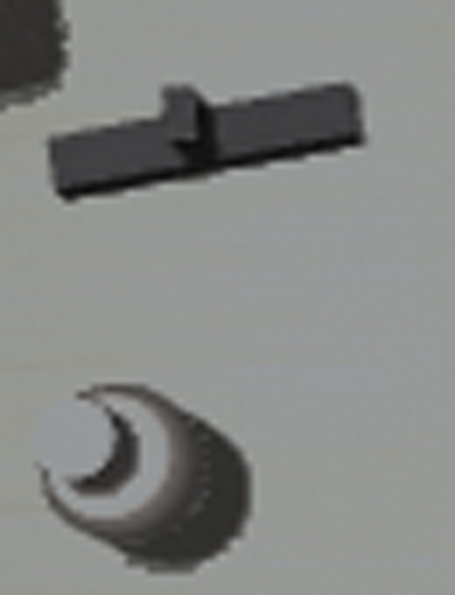

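The crops confirm it: white tray with its tab at the -x end, dark bar with its post, and capped bottle without a red head. Next I'll refine the stand yaw from the hole grid and edges, then plan.

```bash
cat >> h.py <<'E'
def delta(goal,yaw):
    """remaining turn (5deg units about tool z) then shift (50mm units, tool axes after the turn)"""
    s=robot.read_state();q=s['ee_rot'];M=R.from_quat([q[1],q[2],q[3],q[0]]).as_matrix()
    y=np.degrees(np.arctan2(M[1,0],M[0,0]))
    dz=-((yaw-y+90)%180-90)
    Mg=np.array([[np.cos(np.radians(yaw)),np.sin(np.radians(yaw)),0],[np.sin(np.radians(yaw)),-np.cos(np.radians(yaw)),0],[0,0,-1]])
    flip = abs(((yaw-y+180)%360-180))>90
    if flip: Mg=Mg@np.diag([-1,-1,1])
    rv=R.from_matrix(M.T@Mg).as_rotvec(degrees=True)/5
    t=Mg.T@(np.array(goal)-s['eef_pos'])/.05
    print("t",round(s['time_s'],2),"pos",s['eef_pos'].round(4),"yaw",y.round(2),"F",s['contact_force'].round(1),"w",round(s['gripper_width']*1e3,1))
    print("  turn",rv.round(3),"shift(after turn)",t.round(3))
E
python3 - <<'E'
from h import *
np.set_printoptions(precision=4,suppress=True)
g=cv2.cvtColor(cv2.imread("pics/top0.png"),cv2.COLOR_BGR2GRAY)
# holes: centroids
x0,y0=212,120;c=cv2.resize(g[y0:152,x0:246],None,fx=8,fy=8,interpolation=cv2.INTER_CUBIC)
b=(c<c.mean()-25).astype(np.uint8)
n,l,st,ce=cv2.connectedComponentsWithStats(b)
P=np.array([ce[i] for i in range(1,n) if 60<st[i,4]<700 and st[i,2]<30 and st[i,3]<30])
px=(P+.5)/8-.5+[x0,y0]
px=px[np.hypot(*(px-[228.3,133.2]).T)<10.5]
W=onz("top",px,.05)[:,:2];print(len(W),W.mean(0))
# rows grouping in x, cols in y
for ax in(0,1):
    o=np.argsort(W[:,ax]);v=W[o];cuts=np.where(np.diff(v[:,ax])>.004)[0]+1
    for gr in np.split(v,cuts):
        if len(gr)>=3:
            k=np.polyfit(gr[:,1-ax],gr[:,ax],1)[0];print(ax,len(gr),gr[:,ax].mean().round(4),"yaw",np.degrees(np.arctan(-k if ax==0 else k)).round(2))
# front top edge
def edge_rows(cols,r0,r1,sgn):
    out=[]
    for cc in cols:
        d=np.diff(g[r0:r1,cc].astype(float))*sgn; i=d.argmax();
        if 0<i<len(d)-1:
            den=d[i-1]-2*d[i]+d[i+1]; i=i+.5*(d[i-1]-d[i+1])/den if den else i
        out.append((cc,r0+i+.5))
    return np.array(out)
e=edge_rows(range(210,248),148,156,-1);Q=onz("top",e,.05)[:,:2];k=np.polyfit(Q[:,1],Q[:,0],1);print("front",np.degrees(np.arctan(-k[0])),np.polyval(k,.057),np.std(Q[:,0]-np.polyval(k,Q[:,1])))
e=[(r,) for r in range(122,150)]
def edge_cols(rows,c0,c1,sgn):
    out=[]
    for r in rows:
        d=np.diff(g[r,c0:c1].astype(float))*sgn; i=d.argmax()
        if 0<i<len(d)-1:
            den=d[i-1]-2*d[i]+d[i+1]; i=i+.5*(d[i-1]-d[i+1])/den if den else i
        out.append((c0+i+.5,r))
    return np.array(out)
for nm,a in(("left",(203,211,1)),("right",(246,254,-1))):
    Q=onz("top",edge_cols(range(121,149),*a),.05)[:,:2];k=np.polyfit(Q[:,0],Q[:,1],1);print(nm,np.degrees(np.arctan(k[0])),np.polyval(k,.645),np.std(Q[:,1]-np.polyval(k,Q[:,0])))
Q=onz("top",edge_cols(range(155,165),208,218,-1),.022)[:,:2];print("guide inner",Q[:,1],Q[:,0].min())
delta((.410,-.280,.12),-11.3)
E
```

```text
21 [0.6474 0.0576]
0 3 0.6235 yaw -0.13
0 5 0.6356 yaw -0.87
0 5 0.6472 yaw -1.0
0 5 0.6594 yaw -0.9
0 3 0.6714 yaw 0.54
1 3 0.0338 yaw -1.56
1 5 0.0456 yaw -0.84
1 5 0.0575 yaw -0.82
1 5 0.0696 yaw -1.1
1 3 0.0816 yaw -0.1
front -0.8578328281958953 0.5895039093778741 7.693882449864307e-05
left 1.380393064990795 0.127562706897066 0.0043772850546956125
right -0.8534436007900484 -0.009065617110568167 0.00014716282639982053
guide inner [0.116  0.1165 0.1164 0.1164 0.1164 0.1164 0.1164 0.1164 0.1164 0.1163] 0.5550710526106208
t 0.1 pos [ 0.2181 -0.691   0.2305] yaw 17.52 F [-0.2  0.3  0.7] w 85.5
  turn [-0.015  0.006  5.765] shift(after turn) [ 2.153 -8.812  2.21 ]
```

drive_tool([
  {"travel":[0,0,0],"dr":[0,0,0.96],"jaw":60},
  {"travel":[0,0,0],"dr":[0,0,0.96],"jaw":60},
  {"travel":[0,0,0],"dr":[0,0,0.96],"jaw":60},
  {"travel":[0,0,0],"dr":[0,0,0.96],"jaw":60},
  {"travel":[0,0,0],"dr":[0,0,0.96],"jaw":60},
  {"travel":[0,0,0],"dr":[0,0,0.96],"jaw":60},
  {"travel":[0.2,-0.8,0],"dr":[0,0,0],"jaw":60},
  {"travel":[0.2,-0.8,0],"dr":[0,0,0],"jaw":60},
], newtons=50)

```text
time_s: 1.1
eef_pos: [0.2536, -0.6158, 0.2305]
ee_rot: [-0.0, 0.995, -0.099, -0.0]
contact_force: [0.7, 0.9, -0.1]
gripper_width: 0.0601
```

drive_tool([
  {"travel":[0.22,-0.9,0],"dr":[0,0,0],"jaw":60},
  {"travel":[0.22,-0.9,0],"dr":[0,0,0],"jaw":60},
  {"travel":[0.22,-0.9,0],"dr":[0,0,0],"jaw":60},
  {"travel":[0.22,-0.9,0],"dr":[0,0,0],"jaw":60},
  {"travel":[0.22,-0.9,0],"dr":[0,0,0],"jaw":60},
  {"travel":[0.22,-0.9,0],"dr":[0,0,0],"jaw":60},
  {"travel":[0.22,-0.9,0],"dr":[0,0,0],"jaw":60},
  {"travel":[0.22,-0.9,0],"dr":[0,0,0],"jaw":60},
])

```text
time_s: 2.1
eef_pos: [0.4106, -0.2795, 0.2312]
ee_rot: [-0.0, 0.995, -0.098, -0.0]
contact_force: [1.0, -0.1, -0.0]
gripper_width: 0.0601
```

```bash
python3 -c "
from h import *
delta((.410,-.280,.12),-11.3)"
```

```text
t 2.1 pos [ 0.4106 -0.2795  0.2312] yaw -11.28 F [ 1.  -0.1 -0. ] w 60.1
  turn [-0.     0.001  0.004] shift(after turn) [-0.011  0.012  2.224]
```

drive_tool([
  {"travel":[0,0,0.8],"dr":[0,0,0],"jaw":50},
  {"travel":[0,0,0.8],"dr":[0,0,0],"jaw":50},
  {"travel":[0,0,0.8],"dr":[0,0,0],"jaw":50},
  {"travel":[0,0,0.2],"dr":[0,0,0],"jaw":50},
])

```text
time_s: 2.6
eef_pos: [0.4092, -0.2803, 0.0993]
ee_rot: [-0.001, 0.995, -0.098, -0.002]
contact_force: [-0.9, -0.5, -0.1]
gripper_width: 0.0498
```

```bash
python3 -c "
from h import *
delta((.410,-.280,.028),-11.3)
im=snap('side','s1');crop(im,220,90,120,90,6,'s1c')"
```

```text
t 2.6 pos [ 0.4092 -0.2803  0.0993] yaw -11.27 F [-0.9 -0.5 -0.1] w 49.8
  turn [-0.013  0.044  0.006] shift(after turn) [ 0.015 -0.009  1.427]
```

View pics/s1c.png

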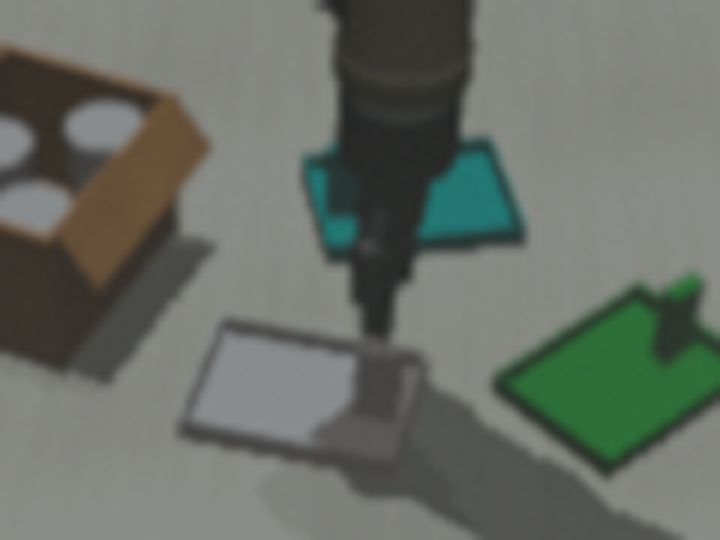

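The gripper is above the white tray's tab (crop 380,345) and lined up with it in x. I'm descending.

drive_tool([
  {"travel":[0.02,0,0.5],"dr":[0,0,0],"jaw":50},
  {"travel":[0,0,0.5],"dr":[0,0,0],"jaw":50},
  {"travel":[0,0,0.3],"dr":[0,0,0],"jaw":50},
  {"travel":[0,0,0],"dr":[0,0,0],"jaw":50},
  {"travel":[0,0,0],"dr":[0,0,0],"jaw":25},
  {"travel":[0,0,0],"dr":[0,0,0],"jaw":18},
], newtons=25)

```text
time_s: 3.4
eef_pos: [0.4116, -0.2814, 0.0371]
ee_rot: [0.0, 0.995, -0.098, 0.001]
contact_force: [-0.6, 1.5, 0.3]
gripper_width: 0.0183
```

drive_tool([
  {"travel":[0,0,0],"dr":[0,0,0],"jaw":0},
  {"travel":[0,0,0],"dr":[0,0,0],"jaw":0},
  {"travel":[0,0,0],"dr":[0,0,0],"jaw":0},
  {"travel":[0,0,0],"dr":[0,0,0],"jaw":0},
], newtons=40)

```text
time_s: 3.9
eef_pos: [0.4115, -0.2815, 0.0372]
ee_rot: [0.0, 0.995, -0.098, 0.001]
contact_force: [-0.5, -0.1, 6.7]
gripper_width: 0.0136
```

```bash
python3 -c "
from h import *
delta((.4375,.0612,.033),-0.87)
im=snap('top','t1');crop(im,280,140,120,100,6,'t1c')"
```

```text
t 3.9 pos [ 0.4115 -0.2815  0.0372] yaw -11.29 F [-0.5 -0.1  6.7] w 13.6
  turn [ 0.007 -0.014 -2.084] shift(after turn) [ 0.415 -6.861  0.083]
```

View pics/t1c.png

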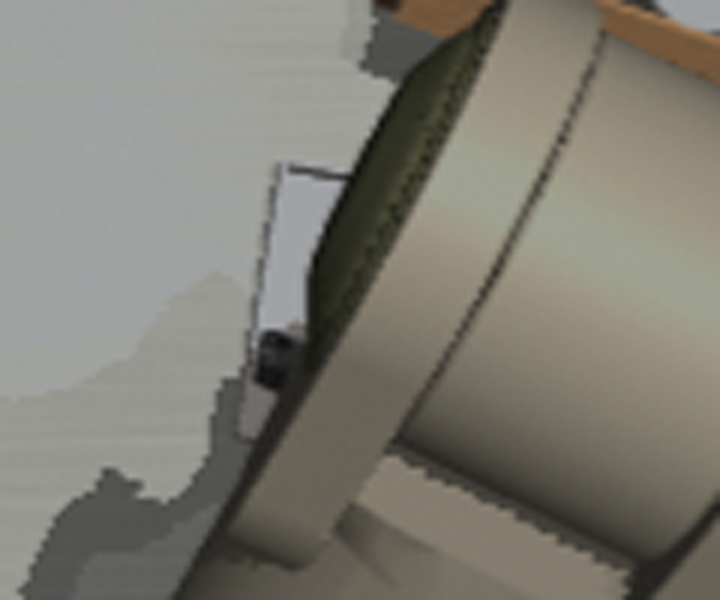

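drive_tool([
  {"travel":[0,0,0],"dr":[0,0,-0.7],"jaw":0},
  {"travel":[0,0,0],"dr":[0,0,-0.7],"jaw":0},
  {"travel":[0,0,0],"dr":[0,0,-0.68],"jaw":0},
  {"travel":[0,-0.3,0],"dr":[0,0,0],"jaw":0},
  {"travel":[0,-0.6,0],"dr":[0,0,0],"jaw":0},
  {"travel":[0,-0.6,0],"dr":[0,0,0],"jaw":0},
  {"travel":[0,-0.6,0],"dr":[0,0,0],"jaw":0},
  {"travel":[0,-0.6,0],"dr":[0,0,0],"jaw":0},
])

```text
time_s: 4.95
eef_pos: [0.4146, -0.1469, 0.0371]
ee_rot: [0.001, 1.0, -0.009, 0.002]
contact_force: [1.2, -5.8, 6.4]
gripper_width: 0.0134
```

drive_tool([
  {"travel":[0.1,-0.6,0],"dr":[0,0,0],"jaw":0},
  {"travel":[0.1,-0.6,0],"dr":[0,0,0],"jaw":0},
  {"travel":[0.1,-0.6,0],"dr":[0,0,0],"jaw":0},
  {"travel":[0.1,-0.6,0],"dr":[0,0,0],"jaw":0},
  {"travel":[0,-0.6,0],"dr":[0,0,0],"jaw":0},
  {"travel":[0,-0.5,0],"dr":[0,0,0],"jaw":0},
  {"travel":[0,-0.2,0],"dr":[0,0,0],"jaw":0},
  {"travel":[0,0,0],"dr":[0,0,0],"jaw":0},
])

```text
time_s: 5.95
eef_pos: [0.4368, 0.0375, 0.0371]
ee_rot: [-0.0, 1.0, -0.007, 0.001]
contact_force: [1.7, 2.3, 9.4]
gripper_width: 0.0134
```

```bash
python3 -c "
from h import *
delta((.4375,.0612,.037),-0.87)
im=snap('top','t2');crop(im,180,100,130,120,5,'t2c')
im=snap('side','s2');crop(im,170,170,140,100,5,'s2c')"
```

```text
t 5.95 pos [0.4368 0.0375 0.0371] yaw -0.81 F [1.7 2.3 9.4] w 13.4
  turn [-0.009 -0.028  0.013] shift(after turn) [ 0.006 -0.474  0.003]
```

View pics/t2c.png

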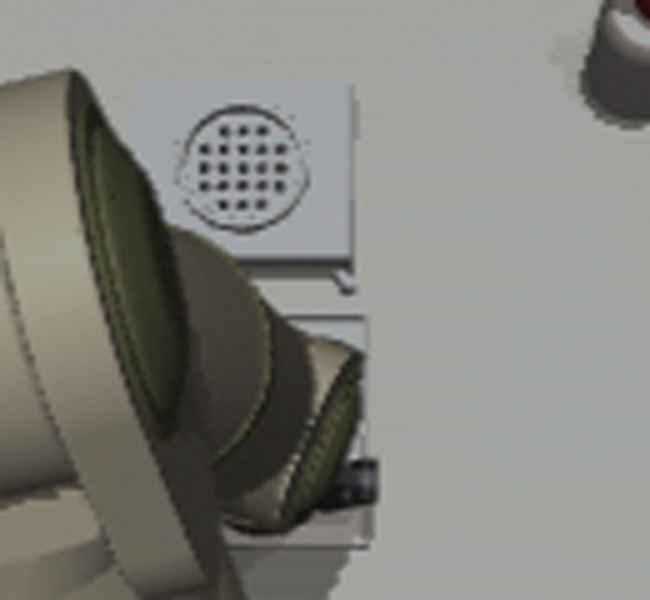

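View pics/s2c.png

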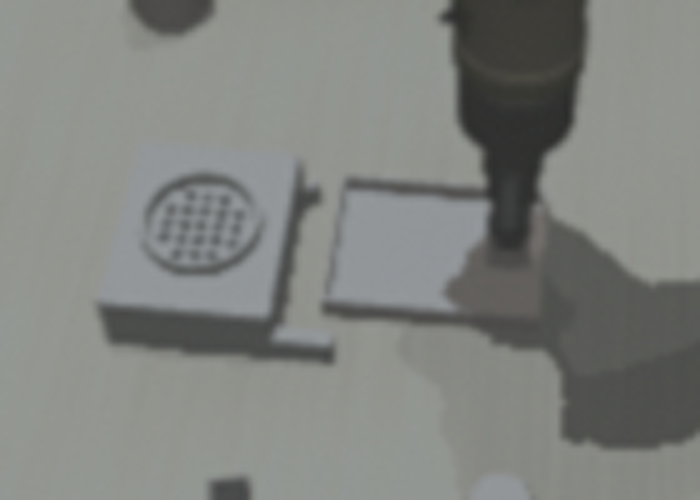

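Run:
```python
from h import *
np.set_printoptions(precision=4,suppress=True)
g=cv2.cvtColor(cv2.imread("pics/top2.png") if 0 else cv2.imread("pics/t2.png"),cv2.COLOR_BGR2GRAY)
print(g[164:168,245:258]); print(g[160:168,250]);
print(g[178:186,248:258])
f=np.array([0.6475,.058]);a=np.radians(-.87);Rm=np.array([[np.cos(a),-np.sin(a)],[np.sin(a),np.cos(a)]])
p=onz("top",[(253.6,165),(253.9,175),(254.3,200),(254.3,207),(240,163.2),(250,163.5),(240,208.6),(250,208.8)],.018)[:,:2]
print((p-f)@Rm)
```

```text
[[138 137 137 137 138 138 137 137 144 163 163 163 162]
 [164 164 163 163 164 164 163 157 143 163 163 163 163]
 [163 164 164 164 163 163 164 158 142 163 163 163 163]
 [118 144 162 162 163 163 163 158 143 164 163 163 164]]
[162 163 161  83 138 164 163 163]
[[ 61  43  56  61 110 148 163 162 164 163]
 [ 55  41  48  49  93 148 163 163 164 162]
 [ 52  63  46  47  93 148 162 161 162 163]
 [ 72  55  45  49  93 149 163 162 163 162]
 [ 63  52  45  47  92 149 163 163 163 163]
 [ 58  49  46  46  92 148 163 162 163 163]
 [ 54  48  41  75 133 148 163 163 163 162]
 [ 51  49  36  93 159 148 161 161 161 161]]
[[-0.0955 -0.0807]
 [-0.1279 -0.0818]
 [-0.2078 -0.0833]
 [-0.2299 -0.0834]
 [-0.0897 -0.0374]
 [-0.0907 -0.0692]
 [-0.235  -0.0387]
 [-0.2356 -0.07  ]]
```

drive_tool([
  {"travel":[0,-0.3,0],"dr":[0,0,0],"jaw":0},
  {"travel":[0,-0.15,0],"dr":[0,0,0],"jaw":0},
  {"travel":[0,-0.03,0],"dr":[0,0,0],"jaw":0},
  {"travel":[0,0,0],"dr":[0,0,0],"jaw":0},
])

```text
time_s: 6.55
eef_pos: [0.4371, 0.0597, 0.0371]
ee_rot: [0.0, 1.0, -0.008, 0.001]
contact_force: [1.6, -5.2, 10.0]
gripper_width: 0.0133
```

drive_tool([
  {"travel":[0.2,0,0],"dr":[0,0,0],"jaw":0},
  {"travel":[0.2,0,0],"dr":[0,0,0],"jaw":0},
  {"travel":[0.2,0,0],"dr":[0,0,0],"jaw":0},
])

```text
time_s: 6.92
eef_pos: [0.4581, 0.0603, 0.037]
ee_rot: [-0.001, 1.0, -0.007, -0.007]
contact_force: [-20.0, 1.3, 25.3]
gripper_width: 0.0137
```

```bash
python3 -c "
from h import *
delta((.5645,.0593,.037),-0.87)
im=snap('top','t3');crop(im,180,100,130,120,5,'t3c')
im=snap('side','s3');crop(im,170,170,140,100,5,'s3c')"
```

```text
t 6.92 pos [0.4581 0.0603 0.037 ] yaw -0.83 F [-20.    1.3  25.3] w 13.7
  turn [-0.027  0.156  0.008] shift(after turn) [ 2.128 -0.012  0.   ]
```

View pics/t3c.png

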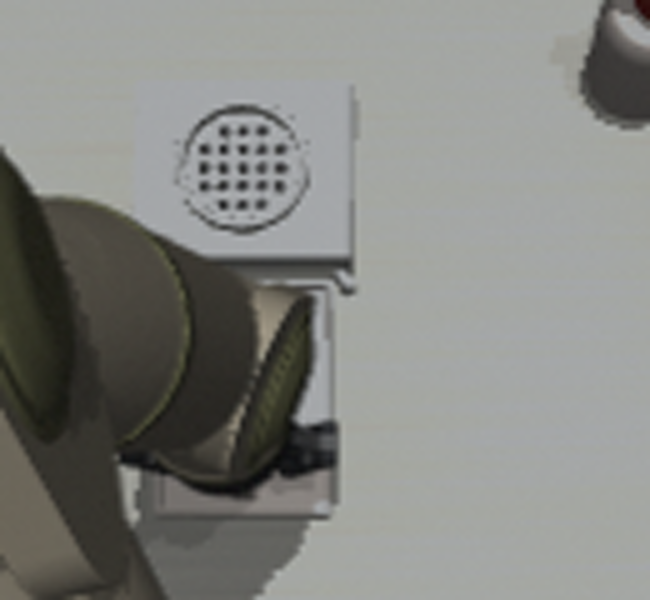

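View pics/s3c.png

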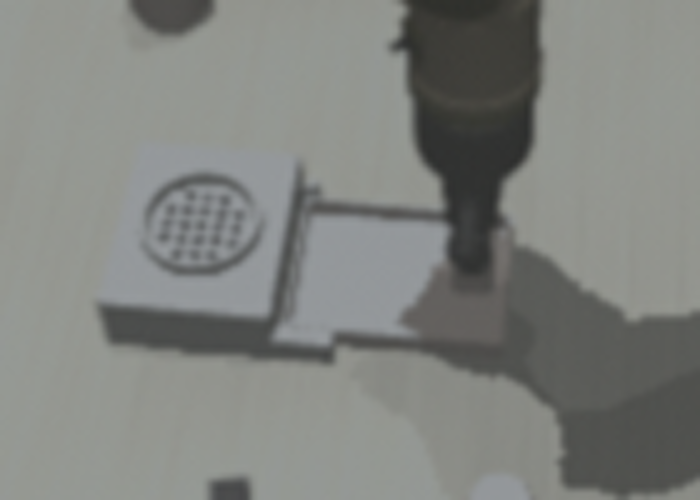

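drive_tool([
  {"travel":[0,0,-0.03],"dr":[0,0,0],"jaw":0},
  {"travel":[0,0,0],"dr":[0,0,0],"jaw":0},
])

```text
time_s: 7.28
eef_pos: [0.4666, 0.0604, 0.038]
ee_rot: [-0.0, 1.0, -0.007, 0.0]
contact_force: [0.4, 1.3, -2.2]
gripper_width: 0.0136
```

```bash
python3 -c "
from h import *
delta((.5645,.0593,.037),-0.87)
im=cv2.imread('pics/t3.png');crop(im,200,145,60,65,10,'t3d')
im=cv2.imread('pics/s3.png');crop(im,210,195,70,50,10,'s3d')"
```

```text
t 7.28 pos [0.4666 0.0604 0.038 ] yaw -0.85 F [ 0.4  1.3 -2.2] w 13.6
  turn [-0.005 -0.008  0.003] shift(after turn) [ 1.958 -0.008  0.02 ]
```

View pics/t3d.png

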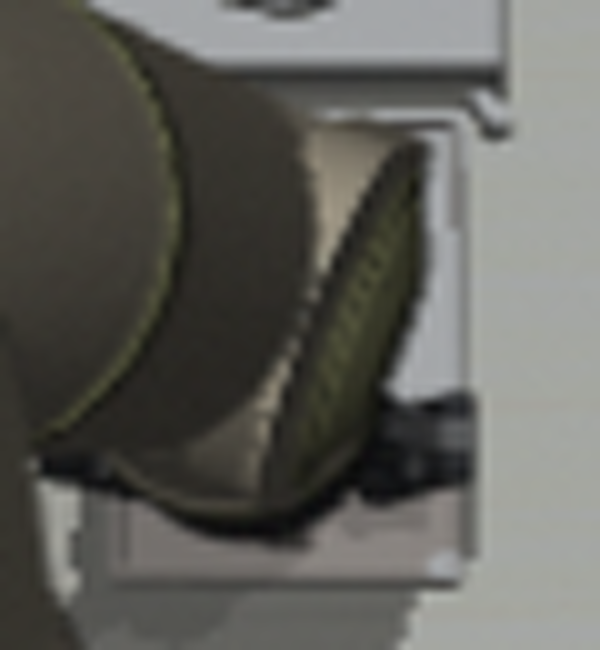

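View pics/s3d.png

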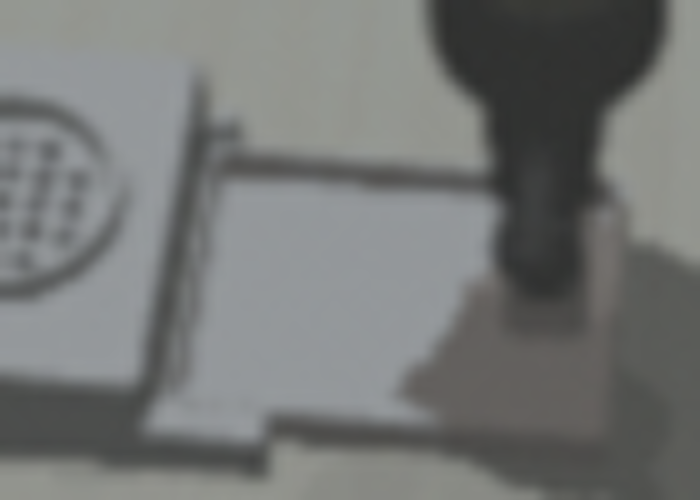

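Lifting about 1.5 mm relieved the drag. I'll continue along the guide.

drive_tool([
  {"travel":[0.12,0,0],"dr":[0,0,0],"jaw":0},
  {"travel":[0.15,0,0],"dr":[0,0,0],"jaw":0},
  {"travel":[0.15,0,0],"dr":[0,0,0],"jaw":0},
  {"travel":[0.15,0,0],"dr":[0,0,0],"jaw":0},
  {"travel":[0,0,0],"dr":[0,0,0],"jaw":0},
])

```text
time_s: 7.9
eef_pos: [0.4954, 0.0598, 0.0377]
ee_rot: [-0.0, 1.0, -0.008, 0.0]
contact_force: [0.4, 0.3, -2.9]
gripper_width: 0.0133
```

```bash
python3 -c "
from h import *
delta((.5645,.0593,.038),-0.87)"
```

```text
t 7.9 pos [0.4954 0.0598 0.0377] yaw -0.87 F [ 0.4  0.3 -2.9] w 13.3
  turn [-0.    -0.005 -0.001] shift(after turn) [ 1.382 -0.011 -0.006]
```

Inside the mouth with no lateral force. I'll push on.

drive_tool([
  {"travel":[0.15,0,0],"dr":[0,0,0],"jaw":0},
  {"travel":[0.2,0,0],"dr":[0,0,0],"jaw":0},
  {"travel":[0.2,0,0],"dr":[0,0,0],"jaw":0},
  {"travel":[0.2,0,0],"dr":[0,0,0],"jaw":0},
  {"travel":[0.2,0,0],"dr":[0,0,0],"jaw":0},
  {"travel":[0.2,0,0],"dr":[0,0,0],"jaw":0},
  {"travel":[0,0,0],"dr":[0,0,0],"jaw":0},
])

```text
time_s: 8.78
eef_pos: [0.553, 0.0589, 0.0377]
ee_rot: [-0.0, 1.0, -0.008, 0.0]
contact_force: [0.0, 0.9, -3.8]
gripper_width: 0.0138
```

```bash
python3 -c "
from h import *
delta((.5645,.0593,.038),-0.87)"
```

```text
t 8.78 pos [0.553  0.0589 0.0377] yaw -0.88 F [ 0.   0.9 -3.8] w 13.8
  turn [-0.    -0.006 -0.001] shift(after turn) [ 0.23  -0.012 -0.006]
```

drive_tool([
  {"travel":[0.08,0,0],"dr":[0,0,0],"jaw":0},
  {"travel":[0.06,0,0],"dr":[0,0,0],"jaw":0},
  {"travel":[0.04,0,0],"dr":[0,0,0],"jaw":0},
  {"travel":[0.03,0,0],"dr":[0,0,0],"jaw":0},
  {"travel":[0.03,0,0],"dr":[0,0,0],"jaw":0},
  {"travel":[0,0,0],"dr":[0,0,0],"jaw":0},
])

```text
time_s: 9.52
eef_pos: [0.5641, 0.0587, 0.0377]
ee_rot: [-0.0, 1.0, -0.008, -0.0]
contact_force: [0.3, -0.2, -3.3]
gripper_width: 0.0132
```

drive_tool([
  {"travel":[0.04,0,0],"dr":[0,0,0],"jaw":0},
  {"travel":[0,0,0],"dr":[0,0,0],"jaw":0},
])

```text
time_s: 9.78
eef_pos: [0.5643, 0.059, 0.0375]
ee_rot: [-0.0, 1.0, -0.008, -0.002]
contact_force: [-5.5, 0.9, -1.0]
gripper_width: 0.0131
```

drive_tool([
  {"travel":[0.04,0,0],"dr":[0,0,0],"jaw":0},
  {"travel":[0,0,0],"dr":[0,0,0],"jaw":0},
  {"travel":[0,0,0],"dr":[0,0,0],"jaw":0},
])

```text
time_s: 10.15
eef_pos: [0.5643, 0.059, 0.0373]
ee_rot: [-0.001, 1.0, -0.008, -0.004]
contact_force: [-10.9, 1.8, 4.3]
gripper_width: 0.0133
```

```bash
python3 -c "
from h import *
delta((.5645,.0593,.038),-0.87)
im=snap('side','s4');crop(im,170,170,140,100,5,'s4c')"
```

```text
t 10.15 pos [0.5643 0.059  0.0373] yaw -0.87 F [-10.9   1.8   4.3] w 13.3
  turn [-0.012  0.082  0.   ] shift(after turn) [ 0.004 -0.007 -0.014]
```

View pics/s4c.png

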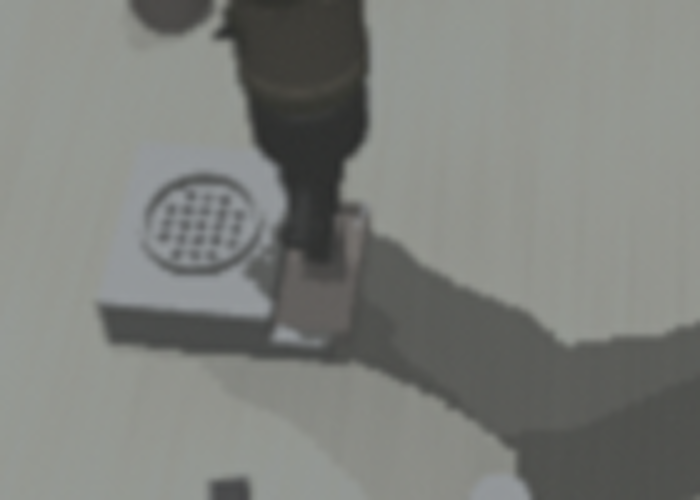

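The tray is home: it stops at x=0.5643 against 0.5645 predicted, with contact force building. I'll release and rise.

drive_tool([
  {"travel":[0,0,0],"dr":[0,0,0],"jaw":36},
  {"travel":[0,0,0],"dr":[0,0,0],"jaw":36},
  {"travel":[-0.06,0,0],"dr":[0,0,0],"jaw":36},
  {"travel":[0,0,-0.3],"dr":[0,0,0],"jaw":36},
  {"travel":[0,0,-0.8],"dr":[0,0,0],"jaw":40},
  {"travel":[0,0,-0.8],"dr":[0,0,0],"jaw":50},
  {"travel":[0,0,-0.8],"dr":[0,0,0],"jaw":50},
])

```text
time_s: 11.08
eef_pos: [0.5651, 0.0585, 0.175]
ee_rot: [-0.0, 1.0, -0.008, 0.0]
contact_force: [1.1, -0.1, -0.0]
gripper_width: 0.05
```

```bash
python3 -c "
from h import *
delta((.589,.296,.15),10.1)"
```

```text
t 11.07 pos [0.5651 0.0585 0.175 ] yaw -0.9 F [ 1.1 -0.1 -0. ] w 50.0
  turn [-0.003 -0.004 -2.199] shift(after turn) [ 1.304 -4.592  0.5  ]
```

drive_tool([
  {"travel":[0,0,0],"dr":[0,0,-0.73],"jaw":50},
  {"travel":[0,0,0],"dr":[0,0,-0.73],"jaw":50},
  {"travel":[0,0,0],"dr":[0,0,-0.74],"jaw":50},
  {"travel":[0.26,-0.9,0],"dr":[0,0,0],"jaw":50},
  {"travel":[0.26,-0.9,0],"dr":[0,0,0],"jaw":50},
  {"travel":[0.26,-0.9,0],"dr":[0,0,0],"jaw":50},
  {"travel":[0.26,-0.9,0],"dr":[0,0,0],"jaw":50},
  {"travel":[0.26,-0.99,0],"dr":[0,0,0],"jaw":50},
])

```text
time_s: 12.08
eef_pos: [0.589, 0.2971, 0.1741]
ee_rot: [-0.0, 0.996, 0.088, 0.0]
contact_force: [0.7, -0.5, 0.0]
gripper_width: 0.0495
```

drive_tool([
  {"travel":[0,0,0.8],"dr":[0,0,0],"jaw":50},
  {"travel":[0,0,0.7],"dr":[0,0,0],"jaw":50},
  {"travel":[0,0,0],"dr":[0,0,0],"jaw":50},
])

```text
time_s: 12.45
eef_pos: [0.5874, 0.2956, 0.0965]
ee_rot: [0.001, 0.996, 0.088, -0.002]
contact_force: [0.4, -0.4, 0.2]
gripper_width: 0.0498
```

```bash
python3 -c "
from h import *
delta((.589,.296,.036),10.1)
im=snap('side','s5');crop(im,150,210,140,120,5,'s5c')
im=snap('top','t5');crop(im,120,100,140,120,5,'t5c')"
```

```text
t 12.45 pos [0.5874 0.2956 0.0965] yaw 10.13 F [ 0.4 -0.4  0.2] w 49.8
  turn [0.014 0.044 0.007] shift(after turn) [ 0.033 -0.003  1.21 ]
```

View pics/s5c.png

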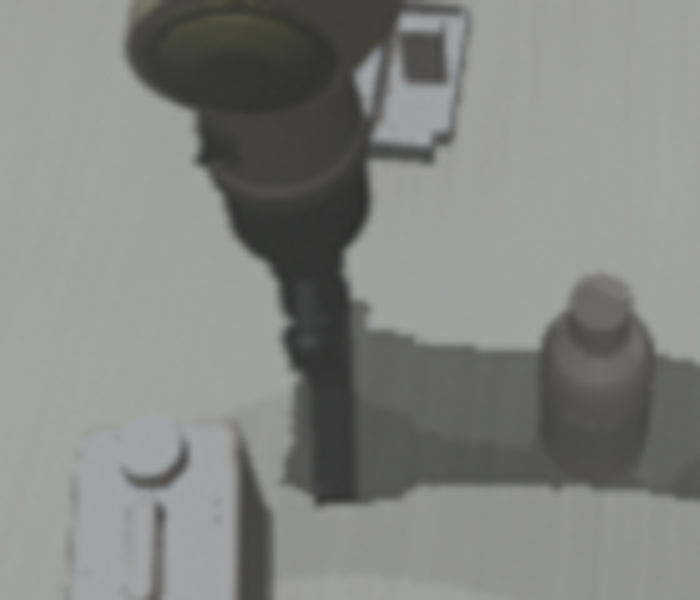

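View pics/t5c.png

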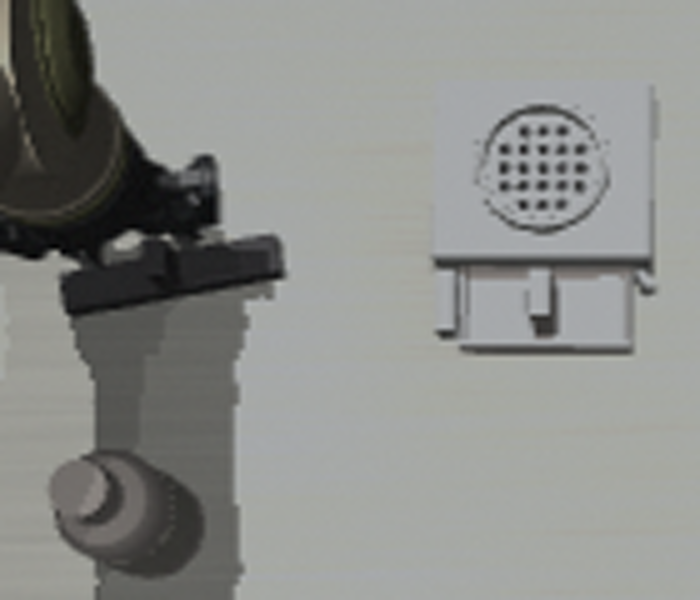

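```bash
python3 -c "
from h import *
np.set_printoptions(precision=1,suppress=True)
a=np.radians(10.1);Rm=np.array([[np.cos(a),-np.sin(a)],[np.sin(a),np.cos(a)]])
def P(x,y,z): return [*(np.array([.589,.296])+Rm@[x,y]),z]
pts=[P(x,y,.06) for x,y in((.0125,.007),(.0125,-.007),(-.0125,-.007),(-.0125,.007))]+[P(x,y,.02) for x,y in((.0125,.07),(.0125,-.07),(-.0125,-.07),(-.0125,.07))]
print((proj('top',pts)-[125,135])*7+3); print((proj('side',pts)-[160,220])*5+2)
# tray front edge now
p=onz('top',[( (460+.5)/5-.5+120,(347+.5)/5-.5+100),((633+.5)/5-.5+120,(348+.5)/5-.5+100)],.018);print(p*1000)"
```

```text
[[166.2  94.3]
 [197.3  88.5]
 [205.5 142.2]
 [174.4 148.1]
 [ 52.3 142.1]
 [354.4  85.6]
 [362.9 137.8]
 [ 59.9 194.6]]
[[260.7 308.5]
 [260.5 286.8]
 [302.4 283.4]
 [303.  305.1]
 [269.  437.3]
 [266.3 224.3]
 [305.6 221.2]
 [311.6 433.7]]
[[539.7 112.3  18. ]
 [537.4   2.4  18. ]]
```

drive_tool([
  {"travel":[0.05,0,0.5],"dr":[0,0,0],"jaw":50},
  {"travel":[0,0,0.5],"dr":[0,0,0],"jaw":50},
  {"travel":[0,0,0.3],"dr":[0,0,0],"jaw":50},
  {"travel":[0,0,0],"dr":[0,0,0],"jaw":50},
  {"travel":[0,0,0],"dr":[0,0,0],"jaw":25},
  {"travel":[0,0,0],"dr":[0,0,0],"jaw":18},
], newtons=25)

```text
time_s: 13.3
eef_pos: [0.5918, 0.2971, 0.0339]
ee_rot: [-0.001, 0.996, 0.088, 0.001]
contact_force: [-0.0, 2.3, 0.8]
gripper_width: 0.0183
```

drive_tool([
  {"travel":[0,0,0],"dr":[0,0,0],"jaw":0},
  {"travel":[0,0,0],"dr":[0,0,0],"jaw":0},
  {"travel":[0,0,0],"dr":[0,0,0],"jaw":0},
  {"travel":[0,0,-0.1],"dr":[0,0,0],"jaw":0},
  {"travel":[0,0,-0.2],"dr":[0,0,0],"jaw":0},
  {"travel":[0,0,-0.2],"dr":[0,0,0],"jaw":0},
  {"travel":[0,0,-0.2],"dr":[0,0,0],"jaw":0},
  {"travel":[0,0,0],"dr":[0,0,0],"jaw":0},
], newtons=60)

```text
time_s: 14.3
eef_pos: [0.5918, 0.2967, 0.0689]
ee_rot: [-0.0, 0.996, 0.088, 0.001]
contact_force: [0.0, -0.1, -3.8]
gripper_width: 0.0128
```

```bash
python3 -c "
from h import *
delta((.50,.0605,.08),-.87)"
```

```text
t 14.3 pos [0.5918 0.2967 0.0689] yaw 10.12 F [ 0.  -0.1 -3.8] w 12.8
  turn [-0.01  -0.015  2.199] shift(after turn) [-1.763  4.751 -0.222]
```

drive_tool([
  {"travel":[0,0,-0.5],"dr":[0,0,0.73],"jaw":0},
  {"travel":[0,0,-0.5],"dr":[0,0,0.73],"jaw":0},
  {"travel":[0,0,0],"dr":[0,0,0.74],"jaw":0},
  {"travel":[-0.2,0.5,0],"dr":[0,0,0],"jaw":0},
  {"travel":[-0.3,0.8,0],"dr":[0,0,0],"jaw":0},
  {"travel":[-0.3,0.8,0],"dr":[0,0,0],"jaw":0},
  {"travel":[-0.3,0.8,0],"dr":[0,0,0],"jaw":0},
  {"travel":[-0.3,0.8,0],"dr":[0,0,0],"jaw":0},
])

```text
time_s: 15.3
eef_pos: [0.5178, 0.1114, 0.1177]
ee_rot: [-0.0, 1.0, -0.008, -0.0]
contact_force: [0.9, 0.5, -3.4]
gripper_width: 0.013
```

drive_tool([
  {"travel":[-0.3,0.7,0],"dr":[0,0,0],"jaw":0},
  {"travel":[-0.06,0.35,0],"dr":[0,0,0],"jaw":0},
  {"travel":[0,0,0.3],"dr":[0,0,0],"jaw":0},
  {"travel":[0,0,0.5],"dr":[0,0,0],"jaw":0},
  {"travel":[0,0,0.5],"dr":[0,0,0],"jaw":0},
  {"travel":[0,0,0.1],"dr":[0,0,0],"jaw":0},
  {"travel":[0,0,0],"dr":[0,0,0],"jaw":0},
  {"travel":[0,0,0],"dr":[0,0,0],"jaw":0},
])

```text
time_s: 16.3
eef_pos: [0.5001, 0.0607, 0.0483]
ee_rot: [-0.0, 1.0, -0.007, 0.0]
contact_force: [-0.6, -0.4, -3.5]
gripper_width: 0.0132
```

```bash
python3 -c "
from h import *
delta((.527,.0600,.034),-.87)
im=snap('side','s6');crop(im,190,185,90,70,8,'s6c')
im=snap('top','t6');crop(im,190,130,70,65,9,'t6c')"
```

```text
t 16.3 pos [0.5001 0.0607 0.0483] yaw -0.85 F [-0.6 -0.4 -3.5] w 13.2
  turn [-0.004 -0.008  0.004] shift(after turn) [0.538 0.007 0.285]
```

View pics/s6c.png

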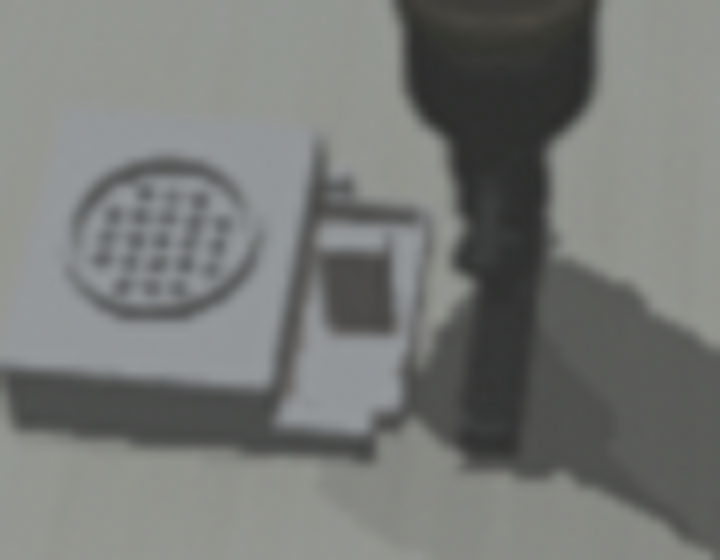

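View pics/t6c.png

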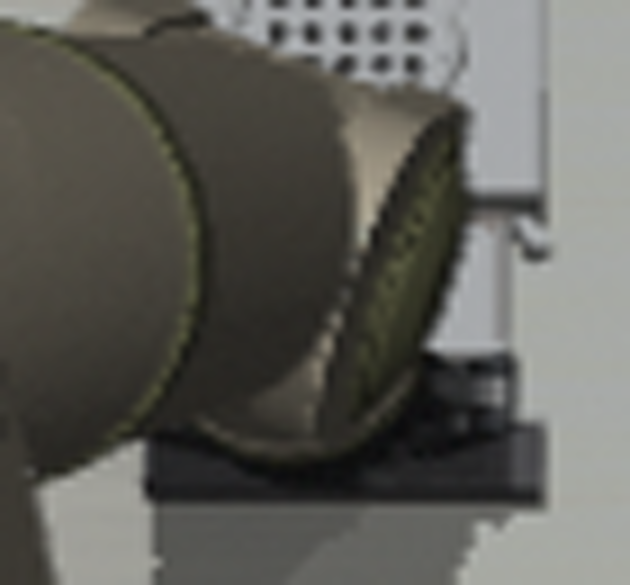

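The bar is level and parallel to the tray front. I'll lower it to the table, then slide it to the edge.

drive_tool([
  {"travel":[0,0,0.15],"dr":[0,0,0],"jaw":0},
  {"travel":[0,0,0.1],"dr":[0,0,0],"jaw":0},
  {"travel":[0,0,0],"dr":[0,0,0],"jaw":0},
  {"travel":[0,0,0.03],"dr":[0,0,0],"jaw":0},
  {"travel":[0,0,0],"dr":[0,0,0],"jaw":0},
])

```text
time_s: 17.02
eef_pos: [0.4995, 0.0602, 0.0341]
ee_rot: [-0.0, 1.0, -0.008, -0.0]
contact_force: [-2.0, 0.3, 3.0]
gripper_width: 0.0128
```

drive_tool([
  {"travel":[0.15,0,0],"dr":[0,0,0],"jaw":0},
  {"travel":[0.15,0,0],"dr":[0,0,0],"jaw":0},
  {"travel":[0.12,0,0],"dr":[0,0,0],"jaw":0},
  {"travel":[0.04,0,0],"dr":[0,0,0],"jaw":0},
  {"travel":[0,0,0],"dr":[0,0,0],"jaw":0},
])

```text
time_s: 17.65
eef_pos: [0.5169, 0.0602, 0.0339]
ee_rot: [-0.001, 1.0, -0.008, -0.005]
contact_force: [-15.0, -1.3, 17.8]
gripper_width: 0.0128
```

```bash
python3 -c "
from h import *
delta((.527,.0600,.034),-.87)
im=snap('side','s7');crop(im,190,185,90,70,8,'s7c')"
```

```text
t 17.65 pos [0.5169 0.0602 0.0339] yaw -0.87 F [-15.   -1.3  17.8] w 12.8
  turn [-0.02   0.118  0.   ] shift(after turn) [ 0.201  0.    -0.001]
```

View pics/s7c.png

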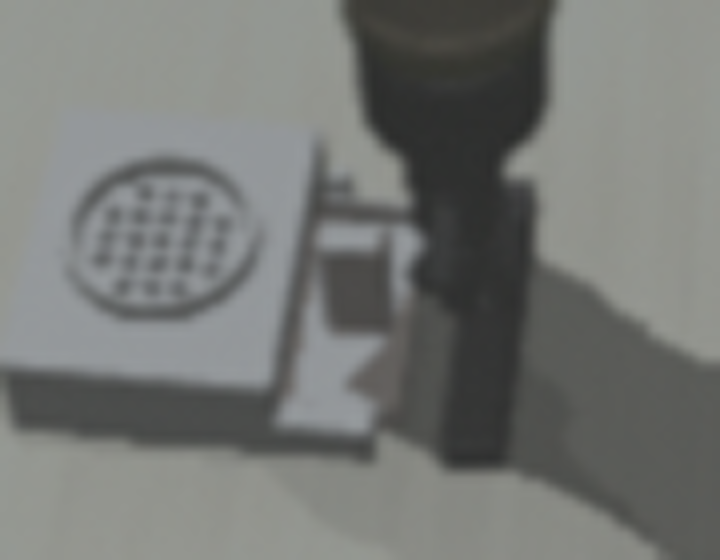

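There is still a gap (crop x 410–450), so the reading is table drag again. I'll ease the press slightly and continue.

drive_tool([
  {"travel":[0,0,-0.04],"dr":[0,0,0],"jaw":0},
  {"travel":[0,0,0],"dr":[0,0,0],"jaw":0},
  {"travel":[0,0,0],"dr":[0,0,0],"jaw":0},
])

```text
time_s: 18.08
eef_pos: [0.5231, 0.0601, 0.0357]
ee_rot: [-0.0, 1.0, -0.008, 0.0]
contact_force: [-0.2, -0.5, -4.2]
gripper_width: 0.013
```

drive_tool([
  {"travel":[0.04,0,0],"dr":[0,0,0],"jaw":0},
  {"travel":[0,0,0],"dr":[0,0,0],"jaw":0},
  {"travel":[0,0,0],"dr":[0,0,0],"jaw":0},
])

```text
time_s: 18.45
eef_pos: [0.5246, 0.06, 0.0357]
ee_rot: [-0.0, 1.0, -0.008, -0.0]
contact_force: [-0.5, 0.0, -4.7]
gripper_width: 0.013
```

```bash
python3 -c "
from h import *
delta((.527,.0600,.034),-.87)
im=snap('side','s8');crop(im,190,185,90,70,8,'s8c')"
```

```text
t 18.45 pos [0.5246 0.06   0.0357] yaw -0.88 F [-0.5  0.  -4.7] w 13.0
  turn [-0.001  0.004 -0.002] shift(after turn) [ 0.048 -0.002  0.033]
```

View pics/s8c.png

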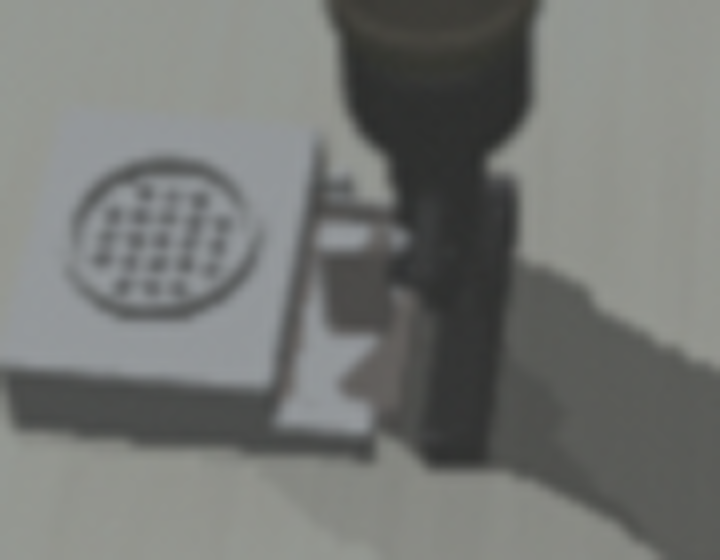

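drive_tool([
  {"travel":[0.04,0,0],"dr":[0,0,0],"jaw":0},
  {"travel":[0.02,0,0],"dr":[0,0,0],"jaw":0},
  {"travel":[0,0,0],"dr":[0,0,0],"jaw":0},
  {"travel":[0,0,0],"dr":[0,0,0],"jaw":0},
])

```text
time_s: 19.0
eef_pos: [0.5275, 0.0599, 0.0357]
ee_rot: [-0.0, 1.0, -0.008, -0.0]
contact_force: [-0.0, -0.1, -3.9]
gripper_width: 0.013
```

drive_tool([
  {"travel":[0.03,0,0],"dr":[0,0,0],"jaw":0},
  {"travel":[0,0,0],"dr":[0,0,0],"jaw":0},
  {"travel":[0,0,0],"dr":[0,0,0],"jaw":0},
])

```text
time_s: 19.38
eef_pos: [0.5291, 0.0599, 0.0357]
ee_rot: [-0.0, 1.0, -0.008, -0.0]
contact_force: [-0.3, 0.7, -4.0]
gripper_width: 0.0131
```

drive_tool([
  {"travel":[0.03,0,0],"dr":[0,0,0],"jaw":0},
  {"travel":[0,0,0],"dr":[0,0,0],"jaw":0},
  {"travel":[0,0,0],"dr":[0,0,0],"jaw":0},
])

```text
time_s: 19.75
eef_pos: [0.5306, 0.0599, 0.0357]
ee_rot: [-0.0, 1.0, -0.008, -0.0]
contact_force: [-0.1, -0.2, -3.9]
gripper_width: 0.0125
```

```bash
python3 -c "
from h import *
delta((.527,.0600,.034),-.87)
im=snap('side','s9');crop(im,190,185,90,70,8,'s9c')
im=snap('top','t9');crop(im,190,130,70,65,9,'t9c')"
```

```text
t 19.75 pos [0.5306 0.0599 0.0357] yaw -0.88 F [-0.1 -0.2 -3.9] w 12.5
  turn [-0.002  0.003 -0.001] shift(after turn) [-0.072 -0.001  0.035]
```

View pics/s9c.png

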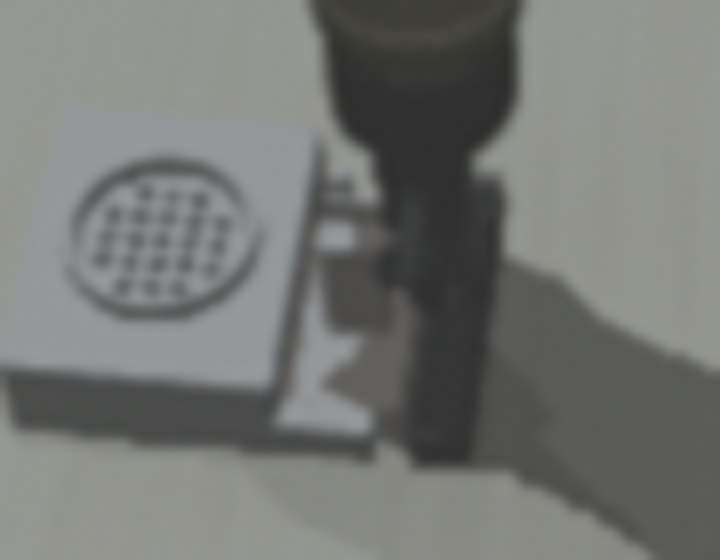

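View pics/t9c.png

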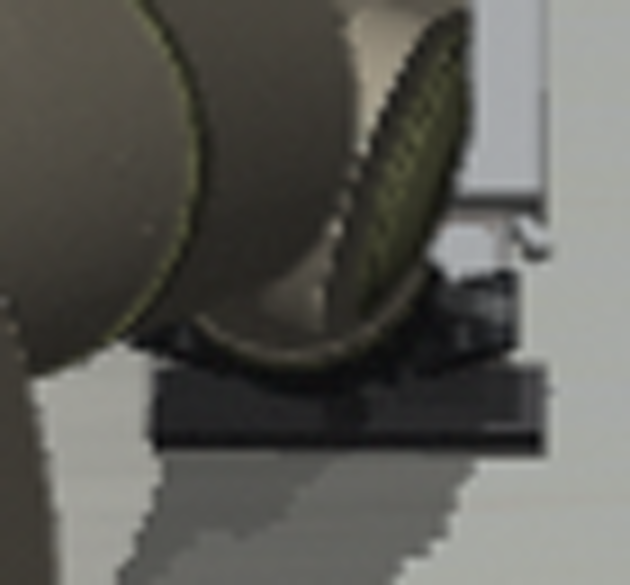

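drive_tool([
  {"travel":[0.03,0,0],"dr":[0,0,0],"jaw":0},
  {"travel":[0.02,0,0],"dr":[0,0,0],"jaw":0},
  {"travel":[0,0,0],"dr":[0,0,0],"jaw":0},
  {"travel":[0,0,0],"dr":[0,0,0],"jaw":0},
])

```text
time_s: 20.35
eef_pos: [0.533, 0.0599, 0.0357]
ee_rot: [-0.0, 1.0, -0.008, -0.0]
contact_force: [-1.0, -0.6, -3.1]
gripper_width: 0.013
```

drive_tool([
  {"travel":[0.03,0,0],"dr":[0,0,0],"jaw":0},
  {"travel":[0,0,0],"dr":[0,0,0],"jaw":0},
  {"travel":[0,0,0],"dr":[0,0,0],"jaw":0},
])

```text
time_s: 20.72
eef_pos: [0.5346, 0.0598, 0.0357]
ee_rot: [-0.0, 1.0, -0.008, -0.0]
contact_force: [-1.0, -0.1, -3.4]
gripper_width: 0.0131
```

```bash
python3 -c "
from h import *
delta((.527,.0600,.034),-.87)
f=lambda y:(y+.5)/9-.5+130
for y in (366,430,450): print(onz('top',[(240,f(y))],.0215))
"
```

```text
t 20.73 pos [0.5346 0.0598 0.0357] yaw -0.88 F [-1.  -0.1 -3.4] w 13.1
  turn [-0.002  0.004 -0.002] shift(after turn) [-0.151 -0.001  0.035]
[[0.53366843 0.02196301 0.0215    ]]
[[0.510756   0.02209633 0.0215    ]]
[[0.50362237 0.0221379  0.0215    ]]
```

drive_tool([
  {"travel":[0.03,0,0],"dr":[0,0,0],"jaw":0},
  {"travel":[0,0,0],"dr":[0,0,0],"jaw":0},
  {"travel":[0,0,0],"dr":[0,0,0],"jaw":0},
])

```text
time_s: 21.1
eef_pos: [0.5358, 0.0598, 0.0357]
ee_rot: [-0.0, 1.0, -0.008, -0.0]
contact_force: [-1.7, 0.8, -3.6]
gripper_width: 0.0131
```

drive_tool([
  {"travel":[0.03,0,0],"dr":[0,0,0],"jaw":0},
  {"travel":[0,0,0],"dr":[0,0,0],"jaw":0},
  {"travel":[0,0,0],"dr":[0,0,0],"jaw":0},
])

```text
time_s: 21.48
eef_pos: [0.536, 0.0598, 0.0357]
ee_rot: [-0.0, 1.0, -0.008, -0.002]
contact_force: [-4.8, -0.4, 1.0]
gripper_width: 0.0127
```

```bash
python3 -c "
from h import *
delta((.527,.0600,.034),-.87)
im=snap('side','s10');crop(im,190,185,90,70,8,'s10c')
im=snap('top','t10');crop(im,190,130,70,65,9,'t10c')"
```

```text
t 21.48 pos [0.536  0.0598 0.0357] yaw -0.88 F [-4.8 -0.4  1. ] w 12.7
  turn [-0.006  0.037 -0.002] shift(after turn) [-0.179 -0.001  0.033]
```

View pics/s10c.png

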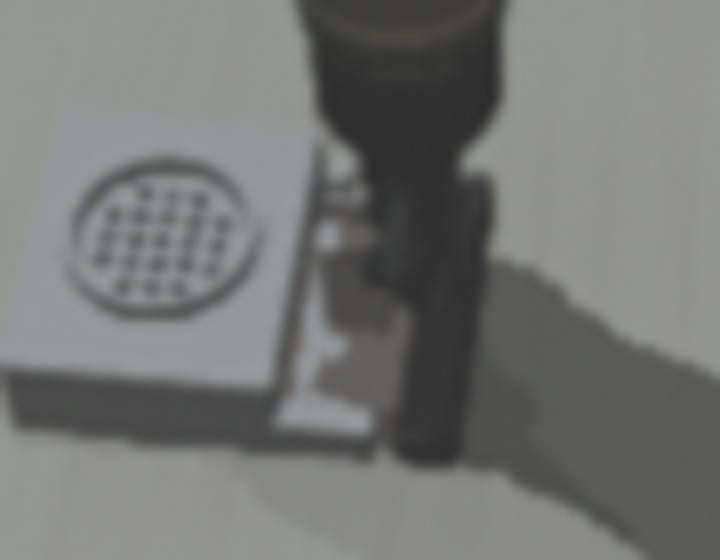

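View pics/t10c.png

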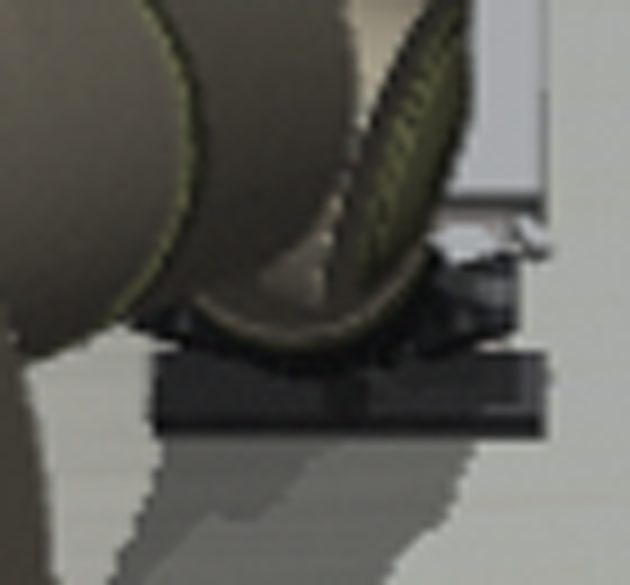

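Contact with the tray edge: motion stopped at 0.536 with −4.8 N. I'll press lightly down so the base sits flat, then release.

drive_tool([
  {"travel":[0,0,0.03],"dr":[0,0,0],"jaw":0},
  {"travel":[0,0,0.02],"dr":[0,0,0],"jaw":0},
  {"travel":[0,0,0],"dr":[0,0,0],"jaw":0},
])

```text
time_s: 21.95
eef_pos: [0.5358, 0.0598, 0.034]
ee_rot: [-0.001, 1.0, -0.008, -0.002]
contact_force: [-8.4, 0.1, 13.4]
gripper_width: 0.0132
```

drive_tool([
  {"travel":[0,0,0],"dr":[0,0,0],"jaw":16},
  {"travel":[0,0,0],"dr":[0,0,0],"jaw":26},
  {"travel":[0,0,0],"dr":[0,0,0],"jaw":34},
  {"travel":[-0.1,0,0],"dr":[0,0,0],"jaw":34},
  {"travel":[0,0,-0.3],"dr":[0,0,0],"jaw":34},
  {"travel":[0,0,-0.8],"dr":[0,0,0],"jaw":40},
  {"travel":[0,0,-0.8],"dr":[0,0,0],"jaw":50},
  {"travel":[0,0,-0.8],"dr":[0,0,0],"jaw":50},
])

```text
time_s: 22.95
eef_pos: [0.5323, 0.0597, 0.1704]
ee_rot: [-0.0, 1.0, -0.008, -0.0]
contact_force: [0.8, 0.4, -0.1]
gripper_width: 0.0497
```

drive_tool([
  {"travel":[0,-0.4,-0.8],"dr":[0,0,0],"jaw":60},
  {"travel":[-0.2,-0.8,-0.2],"dr":[0,0,0],"jaw":60},
  {"travel":[-0.3,-0.8,0],"dr":[0,0,0],"jaw":60},
  {"travel":[-0.3,-0.8,0],"dr":[0,0,0],"jaw":60},
  {"travel":[-0.3,-0.8,0],"dr":[0,0,0],"jaw":60},
])

```text
time_s: 23.58
eef_pos: [0.4796, 0.2418, 0.2194]
ee_rot: [-0.0, 1.0, -0.008, 0.0]
contact_force: [-0.0, -0.7, 0.4]
gripper_width: 0.06
```

```bash
python3 -c "
from h import *
delta((.430,.308,.24),-.87)
im=snap('side','s11');crop(im,190,185,90,70,8,'s11c')
im=snap('top','t11');crop(im,190,110,70,65,9,'t11c')"
```

```text
t 23.57 pos [0.4796 0.2418 0.2194] yaw -0.89 F [-0.  -0.7  0.4] w 60.0
  turn [-0.011 -0.002 -0.005] shift(after turn) [-1.013 -1.31  -0.412]
```

View pics/s11c.png

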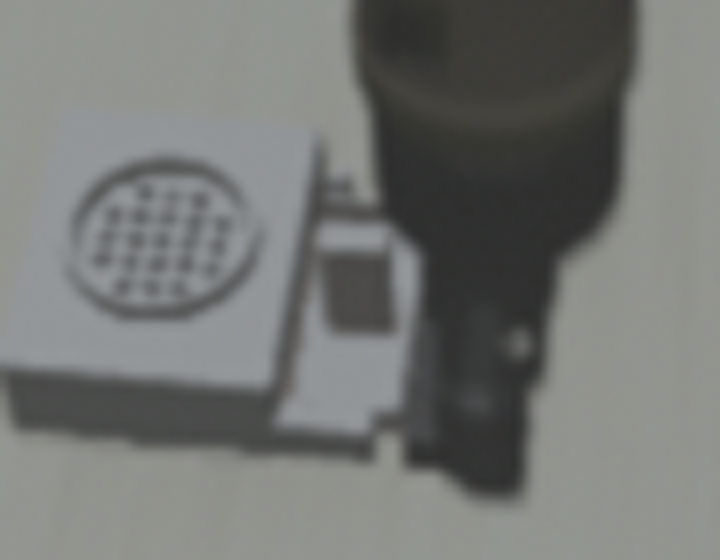

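View pics/t11c.png

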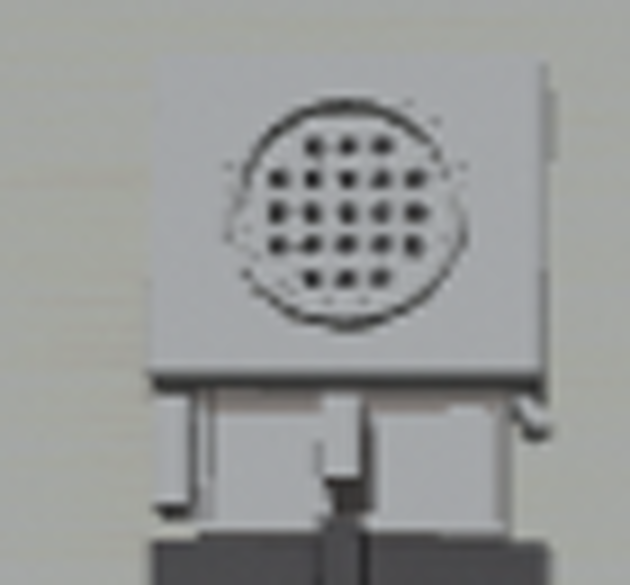

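drive_tool([
  {"travel":[-0.34,-0.44,-0.1],"dr":[0,0,0],"jaw":70},
  {"travel":[-0.34,-0.44,0],"dr":[0,0,0],"jaw":70},
  {"travel":[-0.33,-0.43,0],"dr":[0,0,0],"jaw":70},
  {"travel":[0,0,0],"dr":[0,0,0],"jaw":70},
])

```text
time_s: 24.18
eef_pos: [0.4298, 0.3078, 0.2238]
ee_rot: [-0.0, 1.0, -0.006, -0.0]
contact_force: [0.4, -1.1, -0.1]
gripper_width: 0.0701
```

```bash
python3 -c "
from h import *
delta((.4306,.3081,.139),-.87)
im=snap('side','s12');crop(im,190,185,140,110,5,'s12c')
im=snap('top','t12');crop(im,190,110,70,65,9,'t12c')"
```

```text
t 24.18 pos [0.4298 0.3078 0.2238] yaw -0.72 F [ 0.4 -1.1 -0.1] w 70.1
  turn [-0.008  0.008  0.029] shift(after turn) [ 0.015 -0.006  1.697]
```

View pics/s12c.png

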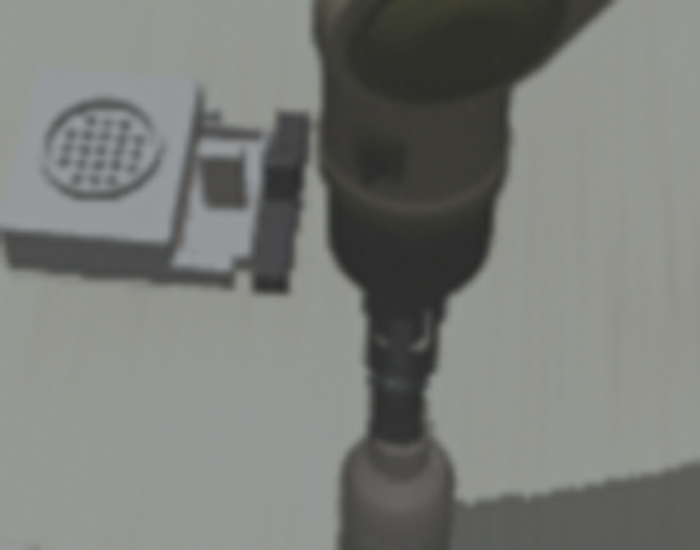

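View pics/t12c.png

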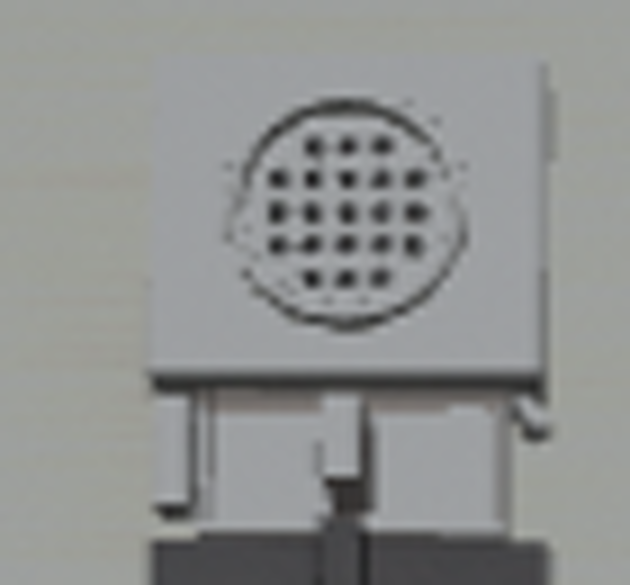

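```bash
python3 -c "
from h import *
np.set_printoptions(precision=4,suppress=True)
g=cv2.cvtColor(cv2.imread('pics/t12.png'),cv2.COLOR_BGR2GRAY)
print(g[166:183,[207,210,214,222,232,240,245,248,250]])
f=lambda u,v:onz('top',[(u,v)],.02)[0][:2]
print(f(214,169.5),f(243,169.5)); print(onz('top',[(206.5,175),(250.5,175)],.02))
im=cv2.imread('pics/t12.png');crop(im,195,150,65,40,11,'t12d')
im=cv2.imread('pics/s12.png');crop(im,220,200,40,50,12,'s12d')
"
```

```text
[[ 91  61 160 160 160 160 128 158 158]
 [144  83 159 160 160 160 129 158 159]
 [160 159 158 158 158 158 150 159 159]
 [153 153  81  81  79 105 102 157 158]
 [ 72  73  74  68  67  66  66  92 112]
 [ 71  71  71  71  70  69  69  70  88]
 [ 70  72  72  73  70  69  69  71  87]
 [ 72  72  72  72  70  69  71  70  88]
 [ 71  72  73  71  70  70  70  70  87]
 [ 71  71  71  71  71  69  70  70 103]
 [ 70  71  71  71  70  70  70  69 103]
 [ 57  57  58  71  70  70  70  71 102]
 [ 36  36  34  34  35  23  21  30  89]
 [158 158 158 159 159  79  78 124 135]
 [159 160 158 158 159 159 158 159 159]
 [159 159 158 159 158 158 159 159 159]
 [158 159 158 159 159 159 159 160 158]]
[0.5375 0.1045] [0.5362 0.0125]
[[ 0.5201  0.1282  0.02  ]
 [ 0.5181 -0.0111  0.02  ]]
```

View pics/t12d.png

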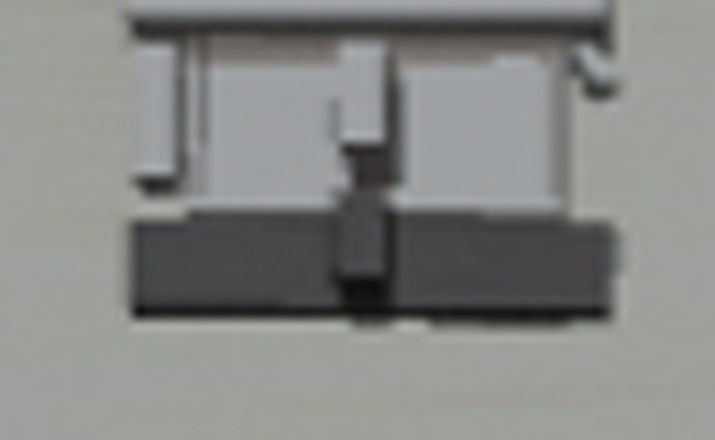

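View pics/s12d.png

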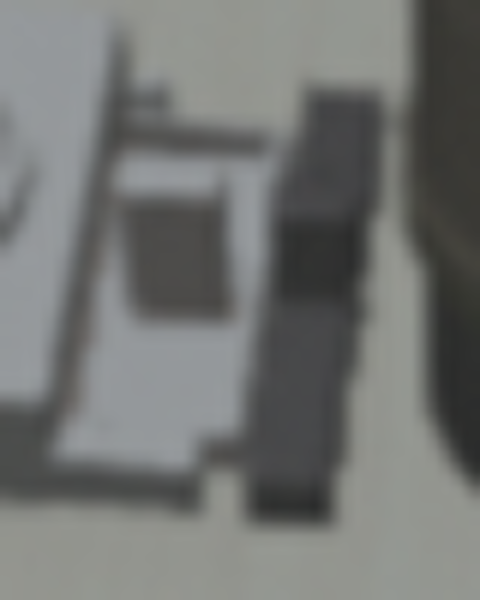

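The bar is flush in both views and centred: y about 0.0586 against the tray's 0.0595. Now the bottle: the gripper is above its cap, so I'll descend and pinch.

drive_tool([
  {"travel":[0.015,0,0.5],"dr":[0,0,0],"jaw":65},
  {"travel":[0,0,0.6],"dr":[0,0,0],"jaw":60},
  {"travel":[0,0,0.4],"dr":[0,0,0],"jaw":55},
  {"travel":[0,0,0.16],"dr":[0,0,0],"jaw":50},
  {"travel":[0,0,0],"dr":[0,0,0],"jaw":45},
  {"travel":[0,0,0],"dr":[0,0,0],"jaw":41},
], newtons=25)

```text
time_s: 25.02
eef_pos: [0.4322, 0.3068, 0.1411]
ee_rot: [-0.0, 1.0, -0.008, 0.0]
contact_force: [0.7, 0.2, 0.6]
gripper_width: 0.0409
```

```bash
python3 -c "
from h import *
delta((.4306,.3081,.139),-.87)
im=snap('side','s13');crop(im,240,230,80,90,7,'s13c')"
```

```text
t 25.02 pos [0.4322 0.3068 0.1411] yaw -0.91 F [0.7 0.2 0.6] w 40.9
  turn [-0.01  -0.007 -0.008] shift(after turn) [-0.033 -0.025  0.041]
```

View pics/s13c.png

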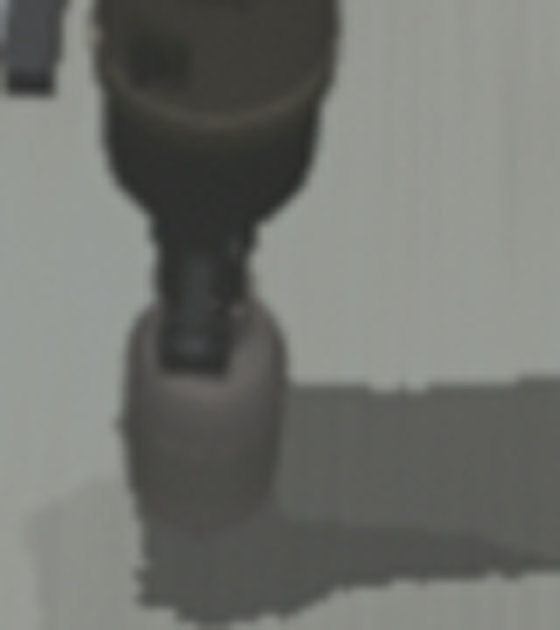

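drive_tool([
  {"travel":[-0.03,-0.02,0.03],"dr":[0,0,0],"jaw":41},
  {"travel":[0,0,0],"dr":[0,0,0],"jaw":36},
  {"travel":[0,0,0],"dr":[0,0,0],"jaw":30},
  {"travel":[0,0,0],"dr":[0,0,0],"jaw":25},
  {"travel":[0,0,0],"dr":[0,0,0],"jaw":25},
], newtons=40)

```text
time_s: 25.7
eef_pos: [0.4303, 0.3084, 0.1392]
ee_rot: [-0.001, 1.0, -0.008, 0.0]
contact_force: [-1.0, 0.8, 5.1]
gripper_width: 0.0329
```

drive_tool([
  {"travel":[0,0,0],"dr":[0,0,0],"jaw":20},
  {"travel":[0,0,-0.1],"dr":[0,0,0],"jaw":20},
  {"travel":[0,0,-0.2],"dr":[0,0,0],"jaw":20},
  {"travel":[0,0,-0.4],"dr":[0,0,0],"jaw":20},
  {"travel":[0,0,-0.4],"dr":[0,0,0],"jaw":20},
  {"travel":[0,0,0],"dr":[0,0,0],"jaw":20},
], newtons=50)

```text
time_s: 26.45
eef_pos: [0.4307, 0.3082, 0.1951]
ee_rot: [-0.001, 1.0, -0.008, 0.001]
contact_force: [0.7, -0.0, -3.0]
gripper_width: 0.0328
```

```bash
python3 -c "
from h import *
delta((.6475,.058,.26),-.87)"
```

```text
t 26.45 pos [0.4307 0.3082 0.1951] yaw -0.88 F [ 0.7 -0.  -3. ] w 32.8
  turn [-0.02  -0.016 -0.002] shift(after turn) [ 4.412  4.937 -1.299]
```

drive_tool([
  {"travel":[0,0,-0.5],"dr":[0,0,0],"jaw":20},
  {"travel":[0,0,-0.5],"dr":[0,0,0],"jaw":20},
  {"travel":[0.2,0.25,-0.1],"dr":[0,0,0],"jaw":20},
  {"travel":[0.35,0.4,0],"dr":[0,0,0],"jaw":20},
  {"travel":[0.45,0.5,0],"dr":[0,0,0],"jaw":20},
  {"travel":[0.5,0.55,0],"dr":[0,0,0],"jaw":20},
  {"travel":[0.5,0.55,0],"dr":[0,0,0],"jaw":20},
  {"travel":[0.5,0.55,0],"dr":[0,0,0],"jaw":20},
])

```text
time_s: 27.45
eef_pos: [0.5535, 0.1638, 0.2474]
ee_rot: [0.0, 1.0, -0.008, -0.001]
contact_force: [0.5, 0.4, -3.4]
gripper_width: 0.0327
```

drive_tool([
  {"travel":[0.5,0.55,0],"dr":[0,0,0],"jaw":20},
  {"travel":[0.5,0.55,0],"dr":[0,0,0],"jaw":20},
  {"travel":[0.4,0.5,0],"dr":[0,0,0],"jaw":20},
  {"travel":[0.3,0.3,0],"dr":[0,0,0],"jaw":20},
  {"travel":[0.2,0.23,0],"dr":[0,0,0],"jaw":20},
  {"travel":[0,0,0],"dr":[0,0,0],"jaw":20},
  {"travel":[0,0,0],"dr":[0,0,0],"jaw":20},
])

```text
time_s: 28.32
eef_pos: [0.6457, 0.0592, 0.2484]
ee_rot: [-0.0, 1.0, -0.007, -0.001]
contact_force: [0.5, 0.7, -3.6]
gripper_width: 0.033
```

```bash
python3 -c "
from h import *
delta((.6475,.058,.21),-.87)
im=snap('side','s14');crop(im,150,140,120,110,6,'s14c')
im=snap('top','t14');crop(im,180,90,100,90,7,'t14c')"
```

```text
t 28.32 pos [0.6457 0.0592 0.2484] yaw -0.81 F [ 0.5  0.7 -3.6] w 33.0
  turn [-0.009  0.014  0.011] shift(after turn) [0.036 0.023 0.768]
```

View pics/s14c.png

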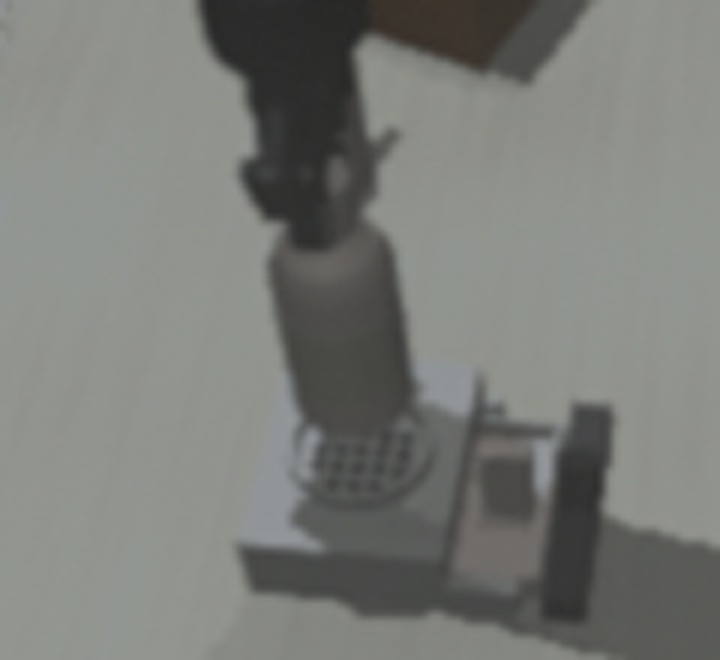

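View pics/t14c.png

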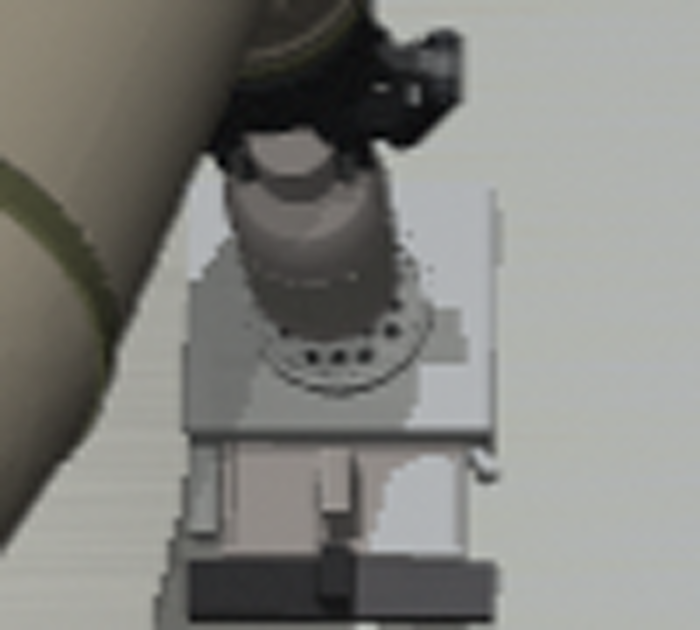

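Run:
```python
from h import *
t=np.linspace(0,2*np.pi,40)
for n,x0,y0,k in(("side",150,140,6),("top",180,90,7)):
    im=cv2.imread(f"pics/{n[0]}14c.png")
    for z,r in((.1095,.033),(.2145,.033),(.2805,.017)):
        p=((proj(n,np.c_[.6457+r*np.cos(t),.0592+r*np.sin(t),0*t+z])-[x0,y0]+.5)*k-.5).round().astype(int)
        cv2.polylines(im,[p.reshape(-1,1,2)],True,(0,0,255),1)
    cv2.imwrite(f"pics/{n[0]}14d.png",im)
```

```text
(no output)
```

View pics/s14d.png

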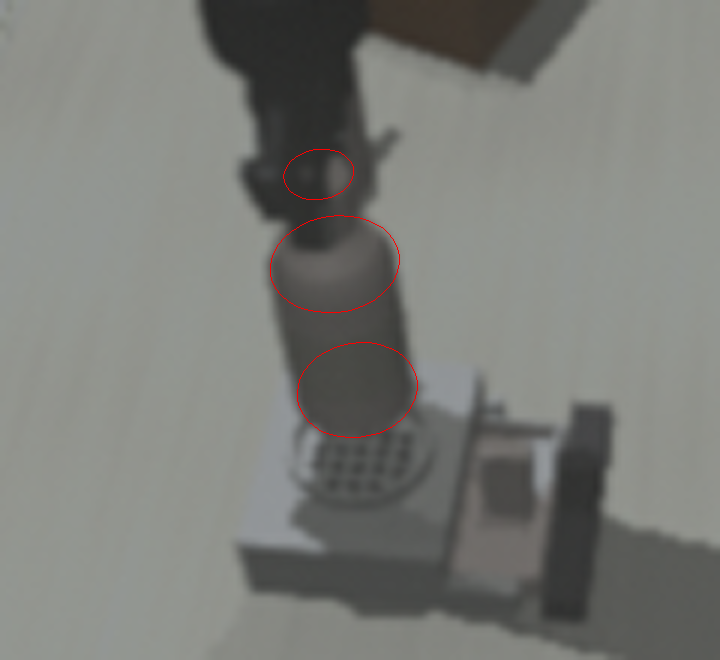

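View pics/t14d.png

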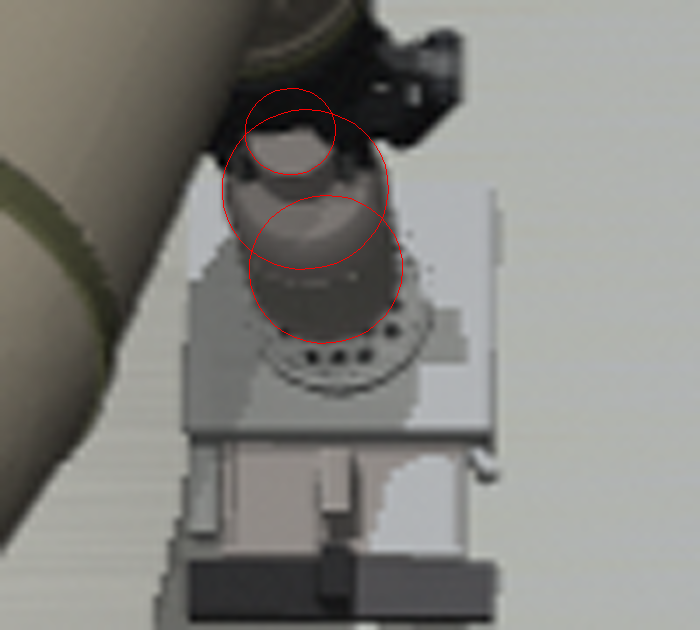

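drive_tool([
  {"travel":[0.02,0.02,0.2],"dr":[0,0,0],"jaw":20},
  {"travel":[0,0,0.3],"dr":[0,0,0],"jaw":20},
  {"travel":[0,0,0.2],"dr":[0,0,0],"jaw":20},
  {"travel":[0,0,0],"dr":[0,0,0],"jaw":20},
  {"travel":[0,0,0],"dr":[0,0,0],"jaw":20},
])

```text
time_s: 29.05
eef_pos: [0.6475, 0.0569, 0.2138]
ee_rot: [0.0, 1.0, -0.008, -0.0]
contact_force: [0.2, -0.5, -3.4]
gripper_width: 0.0331
```

Run:
```python
from h import *
delta((.6475,.058,.1892),-.87)
s=robot.read_state()['eef_pos'];t=np.linspace(0,2*np.pi,40);zb=s[2]-.1392
for n,x0,y0,k in(("side",180,170,9),("top",200,105,11)):
    im=snap(n,n[0]+'15');crop(im,x0,y0,70,60,k,n[0]+'15c')
    im=cv2.imread(f"pics/{n[0]}15c.png")
    for x,y,z,r in((s[0],s[1],zb,.033),(.6475,.058,.062,.037),(.6475,.058,.062,.042)):
        p=((proj(n,np.c_[x+r*np.cos(t),y+r*np.sin(t),0*t+z])-[x0,y0]+.5)*k-.5).round().astype(int)
        cv2.polylines(im,[p.reshape(-1,1,2)],True,(0,0,255) if r==.033 else (0,255,0),1)
    cv2.imwrite(f"pics/{n[0]}15d.png",im)
```

```text
t 29.05 pos [0.6475 0.0569 0.2138] yaw -0.89 F [ 0.2 -0.5 -3.4] w 33.1
  turn [ 0.     0.001 -0.004] shift(after turn) [-0.001 -0.023  0.492]
```

View pics/s15d.png

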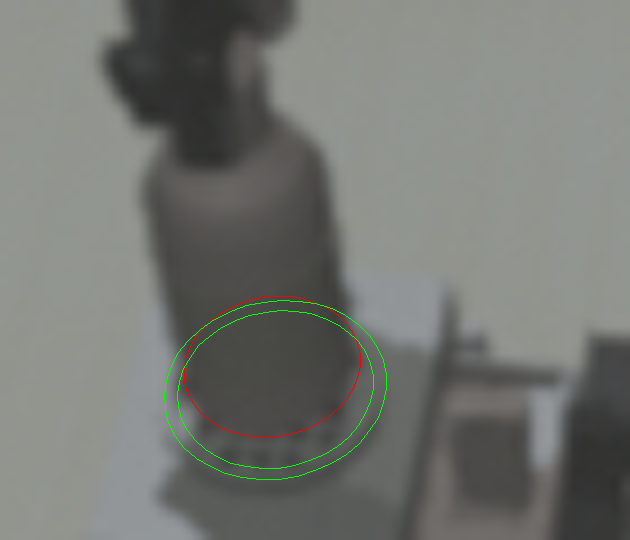

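View pics/t15d.png

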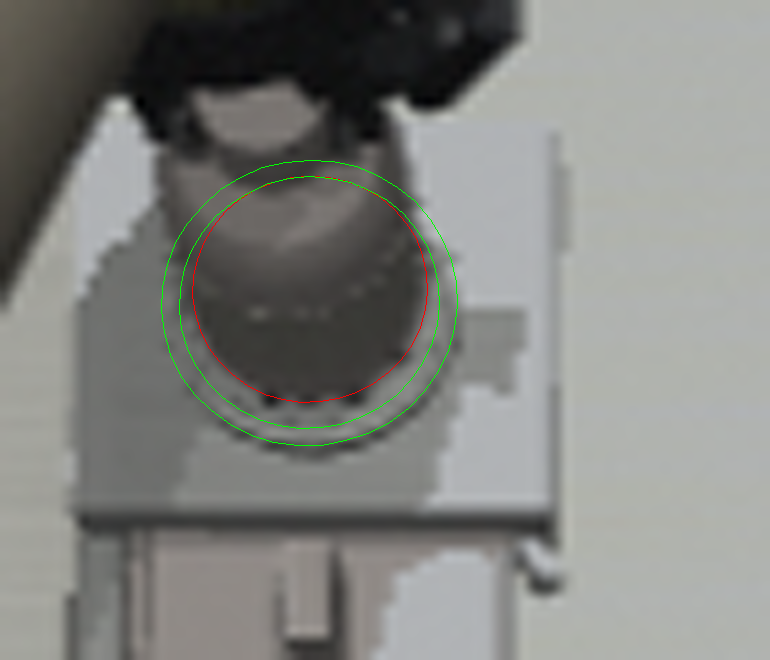

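drive_tool([
  {"travel":[-0.015,-0.02,0.1],"dr":[0,0,0],"jaw":20},
  {"travel":[0,0,0.12],"dr":[0,0,0],"jaw":20},
  {"travel":[0,0,0.1],"dr":[0,0,0],"jaw":20},
  {"travel":[0,0,0],"dr":[0,0,0],"jaw":20},
])

```text
time_s: 29.65
eef_pos: [0.6463, 0.0581, 0.1971]
ee_rot: [0.0, 1.0, -0.008, -0.001]
contact_force: [0.5, 0.0, -3.0]
gripper_width: 0.033
```

drive_tool([
  {"travel":[0,0,0.08],"dr":[0,0,0],"jaw":20},
  {"travel":[0,0,0.04],"dr":[0,0,0],"jaw":20},
  {"travel":[0,0,0],"dr":[0,0,0],"jaw":20},
])

```text
time_s: 30.02
eef_pos: [0.6465, 0.0581, 0.1915]
ee_rot: [-0.0, 1.0, -0.008, -0.0]
contact_force: [-0.0, 0.2, -3.4]
gripper_width: 0.0326
```

Below the rim (62 mm) without contact. I'll finish the last 2 mm.

drive_tool([
  {"travel":[0,0,0.03],"dr":[0,0,0],"jaw":20},
  {"travel":[0,0,0.02],"dr":[0,0,0],"jaw":20},
  {"travel":[0,0,0],"dr":[0,0,0],"jaw":20},
])

```text
time_s: 30.4
eef_pos: [0.6467, 0.0581, 0.1893]
ee_rot: [-0.0, 1.0, -0.008, -0.0]
contact_force: [0.0, 0.6, -2.3]
gripper_width: 0.0327
```

```bash
python3 -c "
from h import *
delta((.6475,.058,.1892),-.87)
im=snap('side','s16');crop(im,170,150,90,80,8,'s16c')"
```

```text
t 30.4 pos [0.6467 0.0581 0.1893] yaw -0.87 F [ 0.   0.6 -2.3] w 32.7
  turn [-0.002  0.    -0.001] shift(after turn) [0.016 0.002 0.002]
```

View pics/s16c.png

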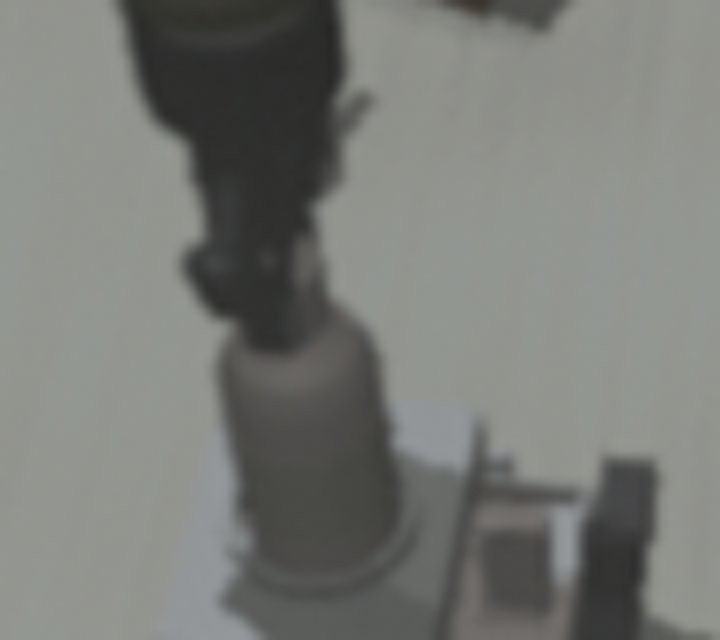

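In the collar. One more small lowering step until it carries the weight, then release.

drive_tool([
  {"travel":[0,0,0.02],"dr":[0,0,0],"jaw":20},
  {"travel":[0,0,0.02],"dr":[0,0,0],"jaw":20},
  {"travel":[0,0,0],"dr":[0,0,0],"jaw":20},
])

```text
time_s: 30.82
eef_pos: [0.6475, 0.0581, 0.1892]
ee_rot: [-0.001, 1.0, -0.008, 0.001]
contact_force: [-2.9, 1.2, 14.8]
gripper_width: 0.033
```

drive_tool([
  {"travel":[0,0,-0.03],"dr":[0,0,0],"jaw":20},
  {"travel":[0,0,0],"dr":[0,0,0],"jaw":38},
  {"travel":[0,0,0],"dr":[0,0,0],"jaw":50},
  {"travel":[0,0,0],"dr":[0,0,0],"jaw":60},
  {"travel":[0,0,-0.2],"dr":[0,0,0],"jaw":60},
  {"travel":[0,0,-0.6],"dr":[0,0,0],"jaw":60},
  {"travel":[0,0,-0.8],"dr":[0,0,0],"jaw":60},
  {"travel":[0,0,-0.4],"dr":[0,0,0],"jaw":60},
])

```text
time_s: 31.82
eef_pos: [0.6473, 0.0577, 0.2915]
ee_rot: [-0.0, 1.0, -0.008, 0.001]
contact_force: [0.3, 0.2, -0.1]
gripper_width: 0.0599
```

drive_tool([
  {"travel":[0,0.5,-0.2],"dr":[0,0,0],"jaw":60},
  {"travel":[0,0.9,0],"dr":[0,0,0],"jaw":60},
  {"travel":[-0.1,0.9,0],"dr":[0,0,0],"jaw":60},
  {"travel":[-0.2,0.9,0],"dr":[0,0,0],"jaw":60},
  {"travel":[-0.2,0.9,0],"dr":[0,0,0],"jaw":60},
  {"travel":[-0.1,0.5,0],"dr":[0,0,0],"jaw":60},
  {"travel":[0,0,0],"dr":[0,0,0],"jaw":60},
])

```text
time_s: 32.7
eef_pos: [0.6115, -0.1756, 0.299]
ee_rot: [0.001, 1.0, -0.01, -0.0]
contact_force: [-0.3, -0.3, -0.6]
gripper_width: 0.0596
```

```bash
python3 -c "
from h import *
delta((.6475,.058,.1892),-.87)
im=snap('side','s17');crop(im,160,140,110,110,5,'s17c')
im=snap('top','t17');crop(im,180,90,100,90,7,'t17c')"
```

```text
t 32.7 pos [ 0.6115 -0.1756  0.299 ] yaw -1.2 F [-0.3 -0.3 -0.6] w 59.6
  turn [ 0.013  0.006 -0.065] shift(after turn) [ 0.65  -4.683  2.197]
```

View pics/s17c.png

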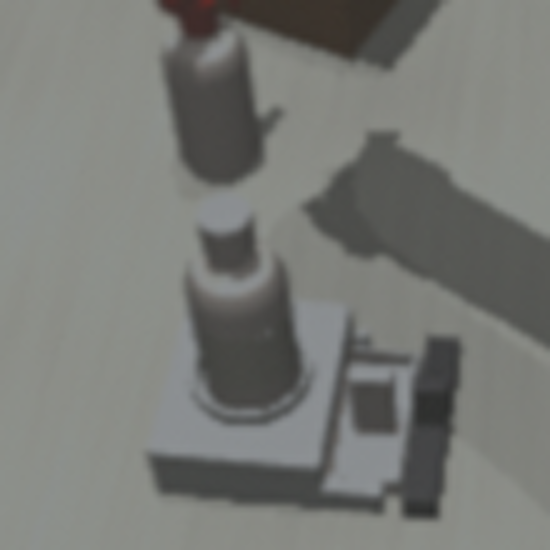

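View pics/t17c.png

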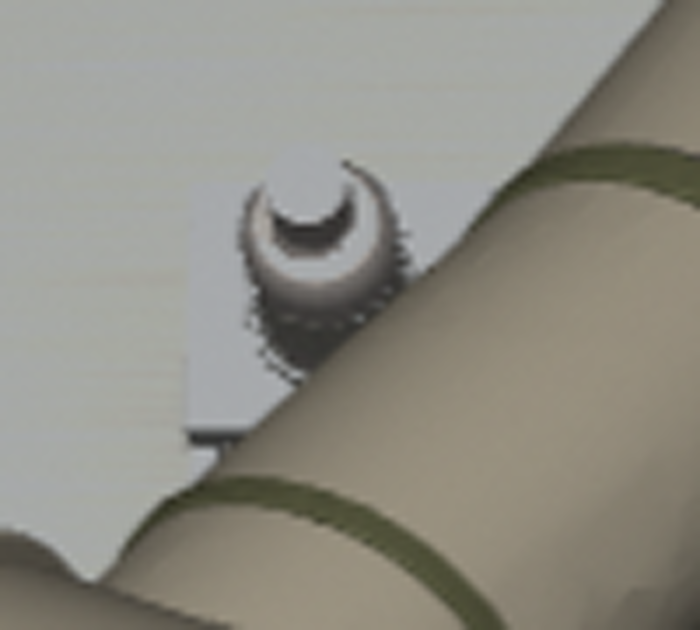

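View pics/t17.png

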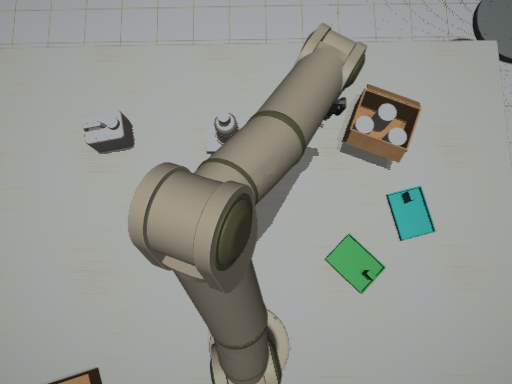

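drive_tool([
  {"travel":[-0.4,0.6,0],"dr":[0,0,0],"jaw":60},
  {"travel":[-0.5,0.8,0],"dr":[0,0,0],"jaw":60},
  {"travel":[-0.5,0.8,0],"dr":[0,0,0],"jaw":60},
  {"travel":[-0.5,0.8,0],"dr":[0,0,0],"jaw":60},
  {"travel":[-0.5,0.8,0],"dr":[0,0,0],"jaw":60},
  {"travel":[-0.3,0.5,0],"dr":[0,0,0],"jaw":60},
  {"travel":[0,0,0],"dr":[0,0,0],"jaw":60},
])

```text
time_s: 33.67
eef_pos: [0.4737, -0.3857, 0.2988]
ee_rot: [0.0, 1.0, -0.009, -0.0]
contact_force: [-0.3, 0.4, -0.9]
gripper_width: 0.0602
```

```bash
python3 -c "
from h import *
im=snap('top','t18');crop(im,180,90,100,90,7,'t18c')
p=onz('top',[(206.5,175),(250.5,175)],.02)
g=cv2.cvtColor(im,cv2.COLOR_BGR2GRAY);print(g[166:180,[210,222,240]].T)"
```

```text
[[ 61  85 163 156  74  73  72  73  73  71  72  58  36 161]
 [162 162 162  82  69  73  73  74  74  72  72  72  38 162]
 [162 163 161 107  67  70  70  71  71  70  70  71  24  81]]
```

View pics/t18c.png

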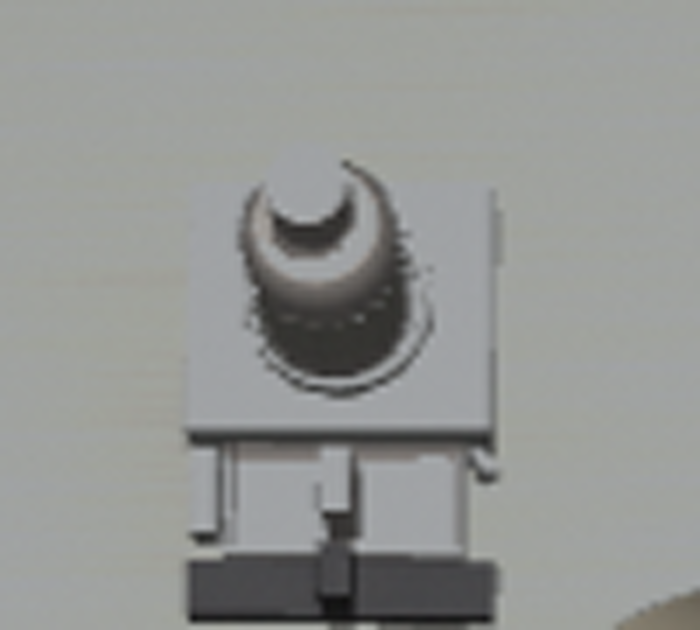

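View pics/t18.png

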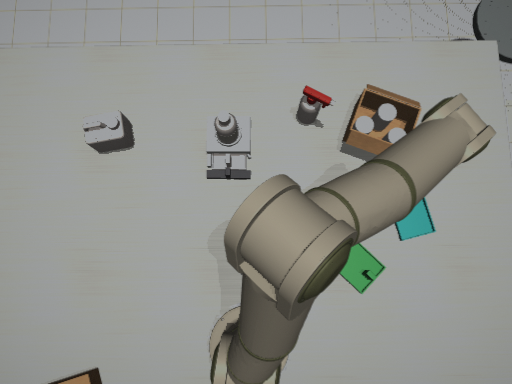

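The final view shows the bottle upright in the collar, the tray home and the bar flush in front of it. The bystanders are where they were and the gripper is clear. I'll hand it in.

```bash
python3 -c "
from cell import ticket
print(ticket.sign_off())"
```

```text
the job is handed in; nothing more can be done
None
```

I did the job in the order asked and handed it in at about 34 s of the 72 s allowed.

1. **Tray:** I slid the white tray along the guide wall into the bay. It stopped at a grip-point x of 0.5643 m, against 0.5645 m predicted for fully home, with contact force building to about 11 N.
2. **Stop bar:** I laid it on the table and pushed it against the tray's front edge, up to about 8 N. Both cameras show it flush, parallel and centred to about 1 mm.
3. **Bottle:** I carried it upright by the cap and lowered it into the collar without touching the rim. It was pressed to about 15 N on seating and released. The last pictures show it upright.

**Checks that disagreed:**
- **Drag:** The tray and the bar both dragged on the table once, with up to 20 N sideways and 25 N downward. Raising the grip 1–2 mm cured it each time.
- **Bar grip:** The bar sat about 8 mm off-centre in the grip. I judged its contact by force and pictures instead of the planned position.
- **Calibration:** The two cameras differed by 2–4 mm, so bar flushness is confirmed only to about 2 mm by picture, plus the contact force.

The last pictures show the sprayer, jug and carton where they started. I moved neither look-alike tray, though the arm partly hid them in the final view.

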